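Sort the bench: punches, handle and marker to their places

TASK

Sort the four loose things on the bench: lay both steel punches in the white box and the octagonal wooden handle in the green bin, each lying flat on the floor, along the long way of its box and not on top of another; and put the tall red-capped marker, foot down, into the crowded pot, easing the short markers aside until it stands on the bottom among them. The short markers stay in the pot, and everything is set down, not dropped.

Things in the scene. Friction and masses are not known exactly. Their poses are not given: they have to be found in the camera images.
- punch_a: loose octagonal punch of bright steel, 110 mm long, 14 mm across the flats, 0.11 kg, lying on the bench; origin on its axis at mid-length (7 mm above what it lies on), x along it towards its tapered nose. The octagonal shank, where to grip, reaches from x = -50 to +20 mm. The two punches are alike and interchangeable.
- punch_b: loose octagonal punch of bright steel, 110 mm long, 14 mm across the flats, 0.11 kg, lying on the bench; origin on its axis at mid-length (7 mm above what it lies on), x along it towards its tapered nose. The octagonal shank, where to grip, reaches from x = -50 to +20 mm. The two punches are alike and interchangeable.
- handle: loose octagonal tool handle of pale wood, 118 mm long, 24 mm across the flats, 0.06 kg, with a brass ferrule 18 mm across at one end, lying on the bench; origin on its axis at mid-length (12 mm above what it lies on), x along it towards the ferrule. The wood reaches from x = -58 to +37 mm.
- marker: tall loose paint marker, white barrel with a red cap and red band, 22 mm across, 150 mm tall, 0.05 kg, standing upright on the bench on its foot (17 mm across, tapering out to 22 mm within 12 mm); the cap is the upper 45 mm; origin at the centre of the foot, z up along it. It topples if knocked.
- white_box: shallow open white box, fixed to the bench, outside 130 mm (its x) by 170 mm (its y, the long way) by 40 mm high, walls and floor 5 mm; origin under the centre of its floor. Place of the two steel punches, side by side.
- green_bin: shallow open green plastic bin, fixed to the bench, outside 130 mm (its x) by 170 mm (its y, the long way) by 40 mm high, walls and floor 5 mm; origin under the centre of its floor. Place of the wooden handle.
- pot: round dark steel pot, fixed to the bench, 84 mm across outside, 78 mm inside, 80 mm high, bottom 4 mm thick; origin under its centre, z up. Three short markers stand in it around the middle, their tops about 102 mm above the bench; lowering the tall marker down the middle pushes them aside.
- stub_blue: short paint marker with a blue cap and bare aluminium barrel, 15 mm across, 98 mm tall, standing loose in the pot; origin at the centre of its flat foot, z along it towards the cap. 20 g; it stays in the pot and yields to a light push.
- stub_yellow: short paint marker with a yellow cap and bare aluminium barrel, 15 mm across, 98 mm tall, standing loose in the pot; origin at the centre of its flat foot, z along it towards the cap. 20 g; it stays in the pot and yields to a light push.
- stub_white: short paint marker with a white cap and bare aluminium barrel, 15 mm across, 98 mm tall, standing loose in the pot; origin at the centre of its flat foot, z along it towards the cap. 20 g; it stays in the pot and yields to a light push.
Mind the look-alikes: they are no part of the job. What is shaped like the marker but turquoise is not meant.

How it is judged:
At the end, for the whole second after the job is handed in: Punches in white box, handle in green bin: inside it, on the floor (axis under 18/24 mm up), within 0.45 rad of its long way. Tall marker foot within 34 mm of pot axis, under 15 mm up, tilt under 0.75 rad. Short markers in the pot: 40 mm, 30 mm, 0.8 rad. All at rest (x of punch_a in the frame of white_box between -0.058 and 0.058 m and y of punch_a in the frame of white_box between -0.05 and 0.05 m and z of punch_a in the frame of white_box between 0 and 0.018 m and angle between the x axis of each of punch_a, punch_b and the y axis of white_box, either way round below 0.45 rad and x of punch_b in the frame of white_box between -0.058 and 0.058 m and y of punch_b in the frame of white_box between -0.05 and 0.05 m and z of punch_b in the frame of white_box between 0 and 0.018 m and x of handle in the frame of green_bin between -0.058 and 0.058 m and y of handle in the frame of green_bin between -0.05 and 0.05 m and z of handle in the frame of green_bin between 0 and 0.024 m and angle between the x axis of handle and the y axis of green_bin, either way round below 0.45 rad and horizontal distance between marker and pot below 0.034 m and z of marker in the frame of pot below 0.015 m and angle between marker's own z axis and vertical below 0.75 rad and horizontal distance between each of stub_blue, stub_yellow, stub_white and pot below 0.04 m and z of each of stub_blue, stub_yellow, stub_white in the frame of pot below 0.03 m and angle between each of stub_blue, stub_yellow, stub_white's own z axis and vertical below 0.8 rad and linear speed of each of punch_a, punch_b, handle, marker, stub_blue, stub_yellow, stub_white below 0.03 m/s); the robot touches nothing.
It fails at once if a punch is dropped (moves faster than 0.8 m/s, a fall of about 33 mm, with no finger on it) (linear speed of punch_a above 0.8 m/s and contact force between the fingers and punch_a below 0.05 N).
It fails at once if a punch is dropped (moves faster than 0.8 m/s, a fall of about 33 mm, with no finger on it) (linear speed of punch_b above 0.8 m/s and contact force between the fingers and punch_b below 0.05 N).
It fails at once if the handle is dropped (moves faster than 0.8 m/s, a fall of about 33 mm, with no finger on it) (linear speed of handle above 0.8 m/s and contact force between the fingers and handle below 0.05 N).
It fails at once if the tall marker is dropped (moves faster than 0.8 m/s, a fall of about 33 mm, with no finger on it) (linear speed of marker above 0.8 m/s and contact force between the fingers and marker below 0.05 N).
It also fails if it takes over 131 s, if anything falls off the work surface, if the arm or the gripper's body presses on something with over 40 N, if the wrist force passes 120 N, or if a joint passes its speed limit or range.

ROBOT

A 7-joint arm with a two-finger parallel gripper is mounted at the origin on the work surface. World frame = base frame: x ahead of the robot, y to its left, z up, the work surface at z = 0. Lengths are in m, angles in rad, forces in N, time in s.
With the tool pointing down it reaches from about 0.4 to 0.925 m from the base axis. Payload 5.6 kg.
Tool frame: the origin (TCP) lies at the very end of the fingers, on their centre line; the grasp point (between the pads) lies 19 mm behind it; z points along the fingers, y is the direction in which the jaws open and shut (so a half turn about z gives the same grasp; the last joint's range is limited). The gripper opens to 85 mm and grips with 20 to 120 N. Pads are 22 mm wide; open, the fingers measure 114 mm over their backs; the gripper's body (76 mm by 85 mm) begins 54 mm behind the grasp point. The pads swing forward as they close: fully open they stand 13 mm farther back than shut.
Start: joints at [1.273, 0.468, -0.012, 1.603, 0.006, 1.071, -0.056], TCP at [0.164, -0.629, 0.209] pointing down, gripper open.
Joint ranges: [-2.53, 2.53], [-0.31, 2.02], [-1.57, 1.55], [0.28, 2.44], [-1.29, 4.43], [0.15, 1.84], [-2.92, 2.92]. Speed limits (rad/s): [2.57, 2.57, 3.14, 3.14, 3.14, 3.14, 3.14].

INTERFACE

Orientations are given as a unit quaternion [w, x, y, z].
In Python, from bench import * gives the robot as it stands.
- The arm moves only by the shell command python3 -m creep 'ROWS' [FORCE]. ROWS is JSON, a list of rows, each a list of 3 entries, a list of its own where there are three numbers: the shift along the world's x, y, z each as a share of 0.3 m, from -1 to 1, then the turn, a rotation vector about the world's x, y, z each as a share of 0.5 rad, from -1 to 1, then the closure, from 0 (fully open) to 1 (shut). In form: [[[dx, dy, dz], [rx, ry, rz], claw], ...]. A call has 1 to 10 rows; each row is the pose to reach, as a shift and turn from the pose commanded when the call began; what a row does not reach only later rows make up. A row lasts 1/8 s, in which the tool goes at most 62.5 mm and 10.7 degrees, less where a joint would pass 70% of its speed; a pose out of reach is approached as far as the arm can. A call with a number of a shift or a turn outside -1 to 1 is refused whole. A call with a gripper value outside its range is refused whole. The fingers move at their own pace and stop on an object; FORCE is the grip in N (left out, the last holds). Time passes only in rows, so rows that repeat a pose let the fingers close. It gives the time, the measured TCP pose, the force and the opening at its end, in the units of the state.
- read_state(): the state, without advancing time (a new reading comes with each control period).
- camera(name): name is "scene" or "side" or "wrist"; returns the picture (420x560x3 uint8, blue, green, red); there is no depth.
- camera_model(name): a dict with "mtx" (3x3 intrinsics, pixels), "D" ([k1, k2, p1, p2, k3] as OpenCV has them; the pictures are not rectified), "pose" (4x4, takes a point from camera to world coordinates); the wrist camera has in their place "tool_from_camera" (4x4, takes a point from camera to tool coordinates, whose origin is the TCP and whose axes are the flange's). Camera axes: x right, y down, z forward; pixel columns grow to the right and rows downward; lengths in m; the calibration is good to about 2 mm. A picture is of the moment at which its call begins: read the wrist's pose just before it. camera_model takes no time and is no camera call.
- sign_off(): hands the job in, once; it reports no verdict.
The state is a dict: "time": time; "joint_pos": joint angles; "joint_vel": joint speeds; "joint_torque": joint torques, N m; "position": TCP position; "tcp_rot": TCP orientation; "wrist_force": force on the tool from outside, world axes, zero at the start; "torque": the same for the moment, N m; "gripper_width": opening from 0.0 (shut) to 1.0 (fully open).
Only numpy, scipy, OpenCV 4.12 (cv2) and the standard library are available. Lean on these libraries where they do the work, as an engineer would, in place of code of your own. Each camera call takes 0.05 s, during which the arm holds its last target.

## Working session

There is one attempt and no reset: what is moved stays moved. The work goes in short steps, Python scripts to look and compute and a shell command to move; the robot and the scene stay as the last step left them, time stands still between calls to the robot, and variables do not carry over. Pictures are saved under pics/ and viewed, and the job is handed in when it is done.

```bash
ls; mkdir -p pics; python3 - <<'E'
from bench import *
import cv2
s=read_state(); print({k:s[k] for k in ('time','position','tcp_rot','wrist_force','gripper_width')})
for n in ("scene","side","wrist"):
    cv2.imwrite(f"pics/a_{n}.png",camera(n)); m=camera_model(n); print(n,m)
E
```

```text
pics
{'time': 0.0, 'position': array([ 0.16360829, -0.62841488,  0.20839254]), 'tcp_rot': array([-9.29487375e-04,  9.91898768e-01,  1.27027315e-01, -1.78557125e-04]), 'wrist_force': array([ 0.08074163, -0.88129035, -0.90817175]), 'gripper_width': 1.000174091787938}
scene {'mtx': array([[392.37962854,   0.        , 280.55166453],
       [  0.        , 392.37962854, 205.61605661],
       [  0.        ,   0.        ,   1.        ]]), 'D': array([-0.09906063,  0.        ,  0.        ,  0.        ,  0.        ]), 'pose': array([[ 0.85957972,  0.41654088, -0.29600066,  0.8043555 ],
       [ 0.51075785, -0.6824568 ,  0.5228567 , -0.46196342],
       [ 0.01578353, -0.60062168, -0.79937756,  0.73426572],
       [ 0.        ,  0.        ,  0.        ,  1.        ]])}
side {'mtx': array([[379.43589495,   0.        , 275.20141152],
       [  0.        , 379.43589495, 204.37974993],
       [  0.        ,   0.        ,   1.        ]]), 'D': array([0.00355828, 0.        , 0.        , 0.        , 0.        ]), 'pose': array([[-0.95169909, -0.2275783 ,  0.20609941,  0.39815966],
       [-0.30678085,  0.73200296, -0.60832325,  0.40995107],
       [-0.01242421, -0.64216803, -0.76646321,  0.56796983],
       [ 0.        ,  0.        ,  0.        ,  1.        ]])}
wrist {'mtx': array([[375.45244004,   0.        , 288.81029398],
       [  0.        , 375.45244004, 210.78657615],
       [  0.        ,   0.        ,   1.        ]]), 'D': array([0.01457279, 0.        , 0.        , 0.        , 0.        ]), 'tool_from_camera': array([[-1.57396070e-03, -9.62048944e-01, -2.72872408e-01,
         7.10020948e-02],
       [ 9.99998428e-01, -1.29136289e-03, -1.21523436e-03,
         3.71317748e-04],
       [ 8.16737632e-04, -2.72873892e-01,  9.62049464e-01,
        -1.64022345e-01],
       [ 0.00000000e+00,  0.00000000e+00,  0.00000000e+00,
         1.00000000e+00]])}
```

View pics/a_scene.png

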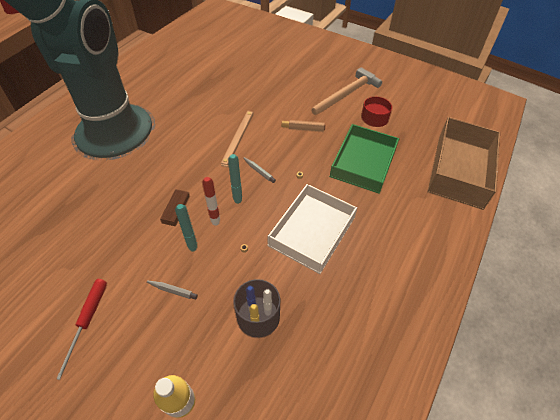

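View pics/a_side.png

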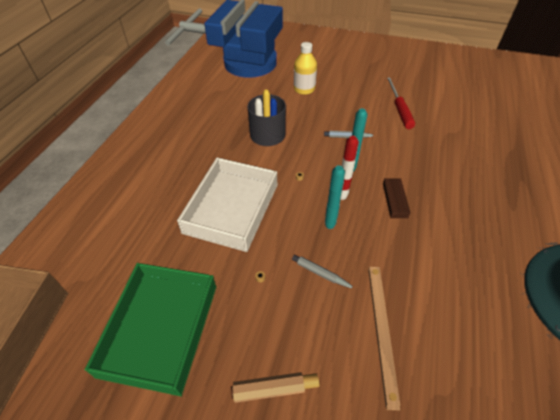

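View pics/a_wrist.png

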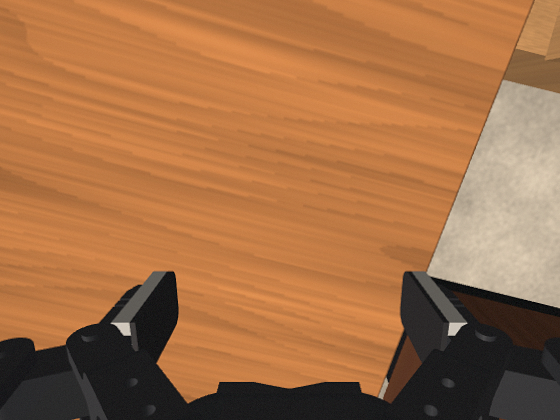

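The scene shows punches at about (172,290) and (260,169), the handle at (303,126), the red marker at (211,200) between two turquoise decoys, the pot at (258,305), and the boxes at (313,228) and (365,158). Next I'll measure them with masks.

```bash
cat > h.py <<'E'
import numpy as np, cv2
from bench import *
from scipy.spatial.transform import Rotation as R
def ray(n,px,T=None,M=None):
    m=M or camera_model(n); T=m.get("pose") if T is None else T
    u=cv2.undistortPoints(np.array(px,float).reshape(-1,1,2),m["mtx"],m["D"]).reshape(-1,2)
    d=np.c_[u,np.ones(len(u))]@T[:3,:3].T
    return T[:3,3],d/np.linalg.norm(d,axis=1,keepdims=True)
def plane(n,px,z,T=None):
    o,d=ray(n,px,T); return o+d*((z-o[2])/d[:,2])[:,None]
def tri(p1,p2,n1="scene",n2="side",T1=None,T2=None):
    o1,d1=ray(n1,[p1],T1);o2,d2=ray(n2,[p2],T2);d1=d1[0];d2=d2[0]
    t=np.linalg.lstsq(np.c_[d1,-d2],o2-o1,rcond=None)[0]
    a=o1+d1*t[0];b=o2+d2*t[1];return (a+b)/2,np.linalg.norm(a-b)
def proj(n,P,T=None):
    m=camera_model(n); T=m.get("pose") if T is None else T
    Ti=np.linalg.inv(T); return cv2.projectPoints(np.array(P,float).reshape(-1,1,3),cv2.Rodrigues(Ti[:3,:3])[0],Ti[:3,3],m["mtx"],m["D"])[0].reshape(-1,2)
def wristT(s=None):
    s=s or read_state(); q=s["tcp_rot"]; T=np.eye(4)
    T[:3,:3]=R.from_quat([q[1],q[2],q[3],q[0]]).as_matrix(); T[:3,3]=s["position"]
    return T@camera_model("wrist")["tool_from_camera"]
def grab(n,f):
    s=read_state(); im=camera(n); cv2.imwrite("pics/"+f,im); return im,s
def crop(im,x0,y0,x1,y1,f,k=None):
    c=im[y0:y1,x0:x1]; k=k or min(800/c.shape[1],600/c.shape[0]); k=int(k)
    cv2.imwrite("pics/"+f,cv2.resize(c,None,fx=k,fy=k,interpolation=cv2.INTER_CUBIC)); print(f,"x%d off"%k,x0,y0)
E
python3 - <<'E'
from h import *
a=cv2.imread("pics/a_scene.png");b=cv2.imread("pics/a_side.png")
crop(a,140,140,340,290,"c1.png");crop(a,140,260,300,350,"c2.png");crop(a,270,100,410,200,"c3.png")
crop(b,240,80,400,200,"c4.png");crop(b,90,150,360,410,"c5.png")
E
```

```text
c1.png x4 off 140 140
c2.png x5 off 140 260
c3.png x5 off 270 100
c4.png x5 off 240 80
c5.png x2 off 90 150
```

View pics/c1.png

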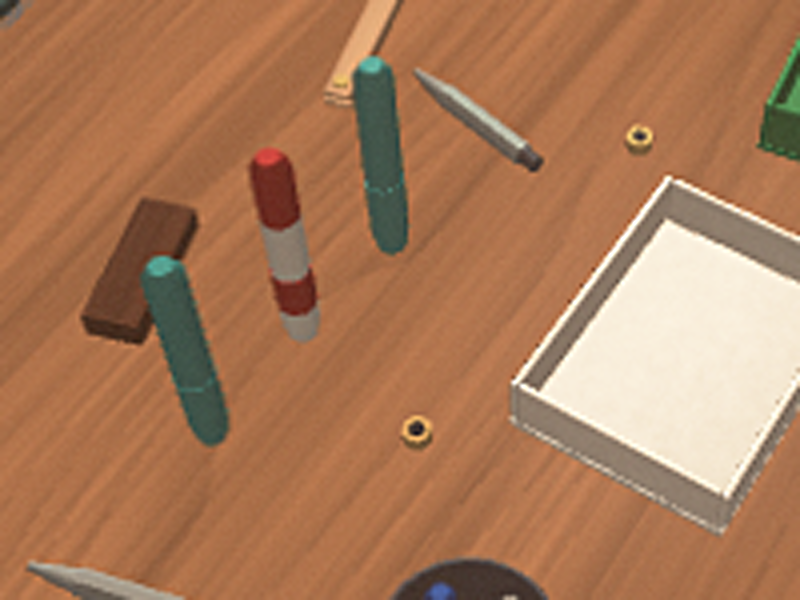

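View pics/c2.png

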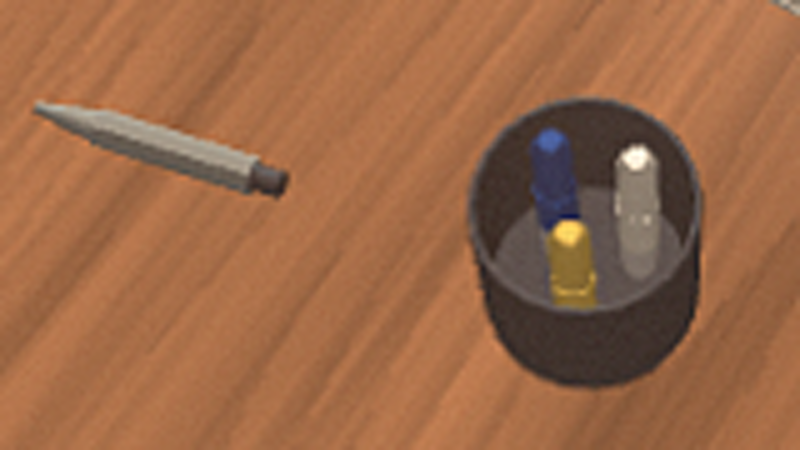

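View pics/c3.png

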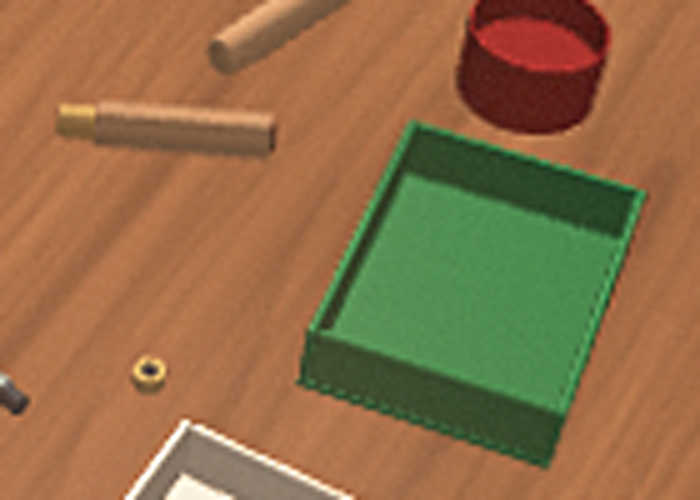

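View pics/c4.png

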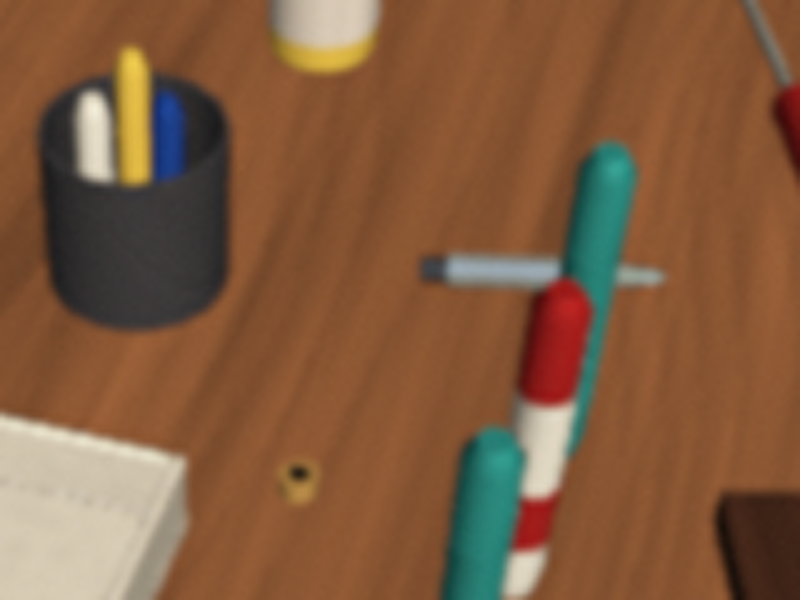

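View pics/c5.png

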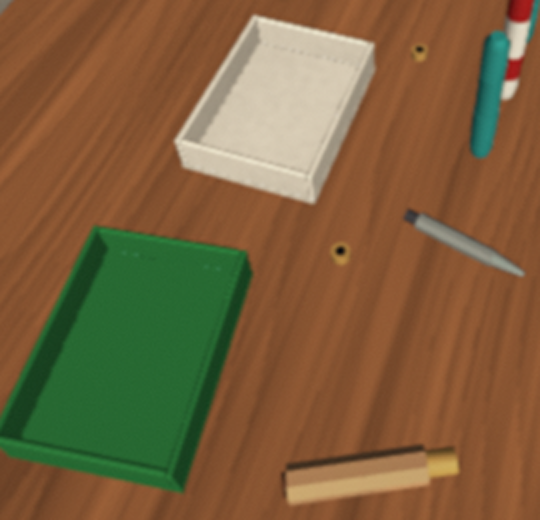

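```bash
python3 - <<'E'
from h import *
np.set_printoptions(precision=4,suppress=True)
def ax(nm,sn,sb,en,eb,z):
    for c,n,b in(("scene",sn,sb),("side",en,eb)):
        p=plane(c,[n,b],z); d=p[0]-p[1]; print(nm,c,"mid",p.mean(0),"len",np.linalg.norm(d),"ang",np.degrees(np.arctan2(d[1],d[0])))
ax("pA",(147.2,281),(196.7,296.6),(372.2,135),(324.6,133.2),.007)
ax("pB",(243.9,157.6),(273.9,180.4),(351,286),(293.6,256.7),.007)
ax("h",(281.6,123.6),(322.6,126.6),(317,381),(233.6,392),.012)
def box(nm,cam,c):
    p=plane(cam,c,.04); print(nm,cam,p[:,:2].tolist(),p.mean(0),[np.linalg.norm(p[i]-p[(i+1)%4]) for i in range(4)])
box("W","scene",[(307.6,184.6),(269.1,235.6),(320.9,263.4),(356,207)])
box("G","scene",[(352.6,124.4),(332,165.6),(381.6,182.6),(398.6,138)])
k=lambda x,y:(90+(x+.5)/2-.5,150+(y+.5)/2-.5)
box("W","side",[k(255,17),k(178,143),k(312,180),k(374,43)])
box("G","side",[k(97,228),k(2,440),k(182,475),k(249,253)])
print("pot",plane("scene",[(256.6,300.6)],.08),plane("side",[(266.5,105.6)],.08))
print("mark top",tri((207,178.5),(354,137.8))," foot scene",plane("scene",[(214.8,222)],.004))
print("teal1",tri((180.8,206),(361.6,110.5)),"teal2",tri((232.7,156),(338.5,169)))
# stubs tops
s=lambda x,y:(140+(x+.5)/5-.5,260+(y+.5)/5-.5);d=lambda x,y:(240+(x+.5)/5-.5,80+(y+.5)/5-.5)
print("blue",tri(s(550,133),d(168,97)),"yel",tri(s(570,228),d(131,52)),"wh",tri(s(636,152),d(93,95)))
E
```

```text
pA scene mid [ 0.4546 -0.2804  0.007 ] len 0.11065574480349433 ang -166.1140164442003
pA side mid [ 0.4542 -0.2831  0.007 ] len 0.10734080373535923 ang -166.3924873740478
pB scene mid [0.4293 0.0841 0.007 ] len 0.10827776655825926 ang 166.38005908509854
pB side mid [0.4301 0.0804 0.007 ] len 0.10774704407597137 ang 166.22344641785438
h scene mid [0.4462 0.2786 0.012 ] len 0.11265041775427868 ang -154.31806395988974
h side mid [0.4478 0.2766 0.012 ] len 0.11446296415679696 ang -155.32648151189363
W scene [[0.5696135115070652, 0.07695246913489784], [0.5669158174334109, -0.08784661005932198], [0.6901815874695034, -0.09017805343004598], [0.692510379772852, 0.07627549819095647]] [ 0.6298 -0.0062  0.04  ] [np.float64(0.16482115779407014), np.float64(0.12328781647341207), np.float64(0.16646984147537913), np.float64(0.1228987327810873)]
G scene [[0.572827819257447, 0.32389877757586416], [0.5915320627249423, 0.16052629949832664], [0.7151019714152271, 0.17366590184950992], [0.6967967177457909, 0.3406840316569696]] [0.6441 0.2497 0.04  ] [np.float64(0.16443970115786158), np.float64(0.1242665340
[... 612 characters left out ...]
] [np.float64(0.16507397835849658), np.float64(0.126017666888529), np.float64(0.1638927991459935), np.float64(0.12736675055203697)]
pot [[ 0.6334 -0.2372  0.08  ]] [[ 0.6321 -0.235   0.08  ]]
mark top (array([ 0.4298, -0.0983,  0.1506]), np.float64(0.0019988567334691953))  foot scene [[ 0.4309 -0.1014  0.004 ]]
teal1 (array([ 0.4297, -0.1777,  0.1503]), np.float64(0.00046286836186953245)) teal2 (array([ 0.4384, -0.0205,  0.149 ]), np.float64(0.0007610389816211967))
blue (array([ 0.6147, -0.2291,  0.1039]), np.float64(0.00010511346209536269)) yel (array([ 0.6398, -0.2552,  0.1042]), np.float64(0.00019352038137029033)) wh (array([ 0.6444, -0.22  ,  0.1049]), np.float64(1.7046211028390518e-05))
```

Both views agree to within 2–4 mm. I'll start with punch A: above it first, then a look with the wrist camera.

```bash
python3 -m creep '[[[0.2,0.2,0],[0,0,-0.03],0],[[0.4,0.4,0],[0,0,-0.03],0],[[0.6,0.6,0],[0,0,-0.03],0],[[0.8,0.8,0],[0,0,-0.03],0],[[0.99,0.95,0],[0,0,-0.03],0],[[0.99,1.0,0],[0,0,-0.03],0],[[0.99,1.0,0],[0,0,-0.03],0],[[0.99,1.0,0],[0,0,-0.03],0],[[0.99,1.0,0],[0,0,-0.03],0]]' 40
python3 -m creep '[[[0,0.16,-0.1],[0,0,0],0],[[0,0.16,-0.2],[0,0,0],0],[[0,0.16,-0.2],[0,0,0],0],[[0,0.16,-0.2],[0,0,0],0]]'
python3 - <<'E'
from h import *
im,s=grab("wrist","w1.png"); print(s["position"],s["tcp_rot"],s["time"])
T=wristT(s); print(proj("wrist",[[.4545,-.2818,.007]],T))
E
```

```text
time: 1.27
position: [0.4602, -0.3296, 0.2091]
tcp_rot: [0.0, 0.993, 0.119, -0.0]
wrist_force: [-0.7, -0.2, 0.5]
gripper_width: 0.999
time: 1.78
position: [0.4607, -0.2829, 0.1503]
tcp_rot: [0.001, 0.993, 0.118, 0.0]
wrist_force: [0.7, -0.0, 0.5]
gripper_width: 0.998
[ 0.46069246 -0.28292329  0.15030442] [6.06559220e-04 9.92991575e-01 1.18183015e-01 3.72840891e-04] 1.775
[[285.61174403 199.01372621]]
```

View pics/w1.png

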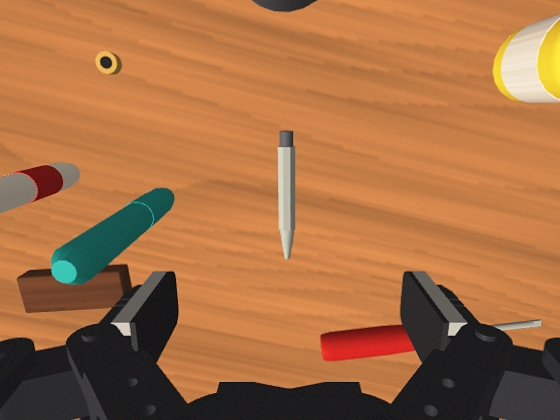

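Wrist view: the punch runs vertically from (286,130) to (288,260), square to the jaws. I'll get its position from this.

```bash
python3 - <<'E'
from h import *
s=read_state();T=wristT(s)
p=plane("wrist",[(286.5,131),(287.5,259)],.007,T); d=p[1]-p[0]; print(p,p.mean(0),np.linalg.norm(d),np.degrees(np.arctan2(d[1],d[0])))
c=p.mean(0)-d/np.linalg.norm(d)*.008
print("move",(c-s["position"])[:2]/.3)
E
```

```text
[[ 0.50981372 -0.2694634   0.007     ]
 [ 0.40220554 -0.29602951  0.007     ]] [ 0.45600963 -0.28274646  0.007     ] 0.110838976798935 -166.132221895444
move [0.00895912 0.0066706 ]
```

```bash
python3 -m creep '[[[0.01,0.007,-0.15],[0,0,0],0],[[0.01,0.007,-0.3],[0,0,0],0.2],[[0.01,0.007,-0.4],[0,0,0],0.3],[[0.01,0.007,-0.46],[0,0,0],0.3],[[0.01,0.007,-0.49],[0,0,0],0.3],[[0.01,0.007,-0.49],[0,0,0],0.3]]' 40
python3 -m creep '[[[0,0,0],[0,0,0],0.6],[[0,0,0],[0,0,0],1],[[0,0,0],[0,0,0],1],[[0,0,0],[0,0,0],1],[[0,0,0],[0,0,0],1],[[0,0,0],[0,0,0],1]]' 40
```

```text
time: 2.58
position: [0.4642, -0.2793, 0.0028]
tcp_rot: [0.0, 0.993, 0.119, 0.0]
wrist_force: [-0.2, -0.6, -0.3]
gripper_width: 0.701
time: 3.32
position: [0.4638, -0.2789, 0.0024]
tcp_rot: [-0.0, 0.993, 0.12, -0.0]
wrist_force: [-0.1, 0.4, 0.9]
gripper_width: -0.0
```

The gripper shut to 0, so it missed the punch. I'll look.

```bash
python3 - <<'E'
from h import *
im,s=grab("wrist","w2.png"); print(s["gripper_width"],s["position"])
a,_=grab("scene","s2.png"); b,_=grab("side","d2.png")
crop(a,120,220,320,370,"s2c.png"); crop(b,240,60,440,210,"d2c.png")
E
```

```text
-0.0002901098918347363 [ 0.4637592  -0.27891306  0.0023562 ]
s2c.png x4 off 120 220
d2c.png x4 off 240 60
```

View pics/w2.png

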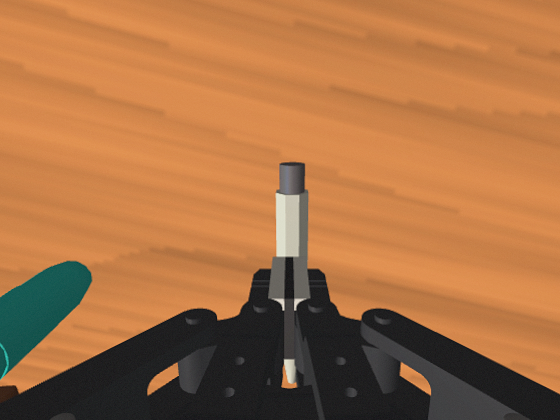

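View pics/s2c.png

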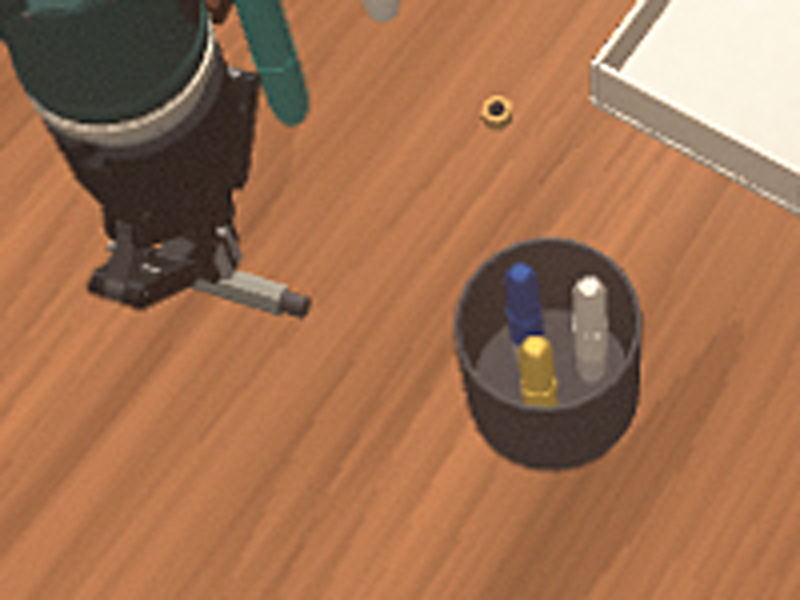

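View pics/d2c.png

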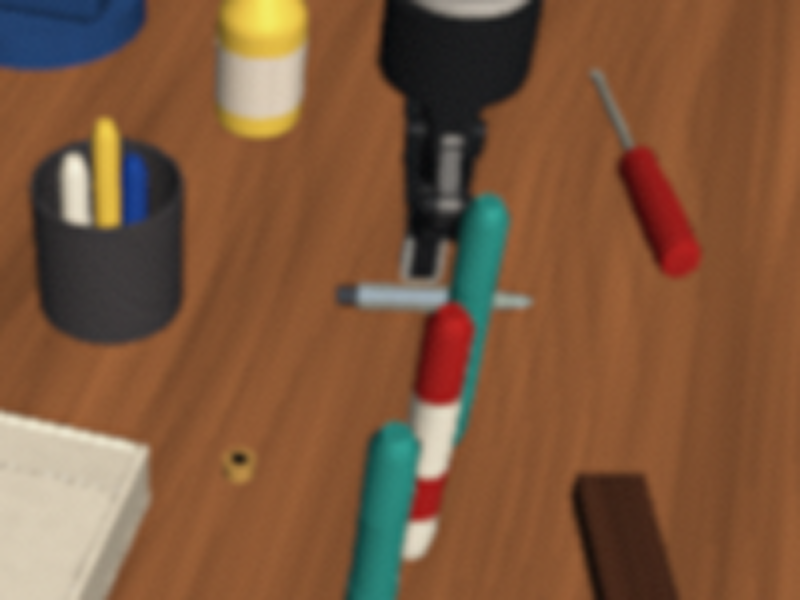

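```bash
python3 - <<'E'
from h import *
s=read_state();T=wristT(s);p=s["position"]
Tc=T@np.linalg.inv(camera_model("wrist")["tool_from_camera"])
for dz in(0,.01,.02,.03): print(dz,proj("wrist",[(Tc@[0.011,0,-dz,1])[:3]],T),proj("side",[p+[0,0,dz]]),proj("scene",[p+[0,0,dz]]))
E
```

```text
0 [[288.56299063 238.74941759]] [[343.5261885  136.02824224]] [[175.982956   291.33378224]]
0.01 [[288.52993894 246.6130091 ]] [[344.08225172 132.57790427]] [[174.97098734 289.21808435]]
0.02 [[288.49277364 255.45483463]] [[344.64839282 129.06525379]] [[173.93848957 287.0571508 ]]
0.03 [[288.45067358 265.47006032]] [[345.22488935 125.48858064]] [[172.88485646 284.84956745]]
```

The side view shows the shut fingertips about 15–19 mm above the reported TCP, clear of the punch. I'll open partway and go down in small steps while watching the force.

```bash
python3 -m creep '[[[0,0,0],[0,0,0],0.6],[[0,0,0],[0,0,0],0.6],[[0,0,0],[0,0,0],0.6],[[0,0,-0.015],[0,0,0],0.6],[[0,0,-0.03],[0,0,0],0.6],[[0,0,-0.03],[0,0,0],0.6]]' 40
python3 - <<'E'
from h import *
im,s=grab("wrist","w3.png"); print(s["gripper_width"],s["position"],s["wrist_force"])
b,_=grab("side","d3.png"); crop(b,280,60,400,150,"d3c.png")
E
```

```text
time: 4.22
position: [0.4634, -0.2787, -0.0072]
tcp_rot: [-0.0, 0.993, 0.12, -0.0]
wrist_force: [0.5, -0.5, 0.3]
gripper_width: 0.396
0.3958557761054757 [ 0.46336473 -0.27868974 -0.00720427] [ 0.46084141 -0.5039165   0.26249564]
d3c.png x6 off 280 60
```

View pics/w3.png

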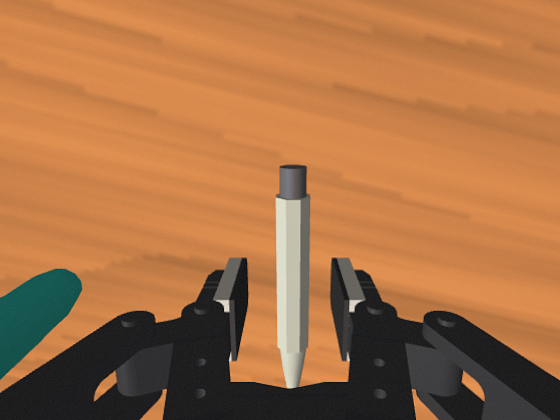

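View pics/d3c.png

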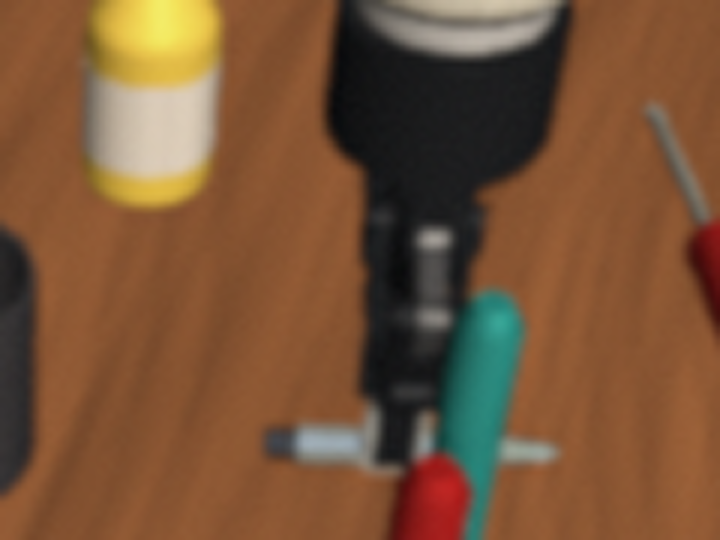

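```bash
python3 -m creep '[[[0,0,-0.01],[0,0,0],0.7],[[0,0,-0.02],[0,0,0],0.7],[[0,0,-0.02],[0,0,0],0.7],[[0,0,-0.02],[0,0,0],0.75],[[0,0,-0.02],[0,0,0],0.85],[[0,0,-0.02],[0,0,0],1],[[0,0,-0.02],[0,0,0],1],[[0,0,-0.02],[0,0,0],1]]' 40
python3 - <<'E'
from h import *
im,s=grab("wrist","w4.png"); print(s["gripper_width"],s["position"],s["wrist_force"])
b,_=grab("side","d4.png"); crop(b,280,60,400,150,"d4c.png")
E
```

```text
time: 5.32
position: [0.4638, -0.2783, -0.0112]
tcp_rot: [-0.0, 0.993, 0.12, -0.0]
wrist_force: [-4.4, 3.5, 14.1]
gripper_width: 0.117
0.1172590463614715 [ 0.46381206 -0.27832937 -0.01116872] [-4.40032691  3.5340869  14.0694129 ]
d4c.png x6 off 280 60
```

View pics/w4.png

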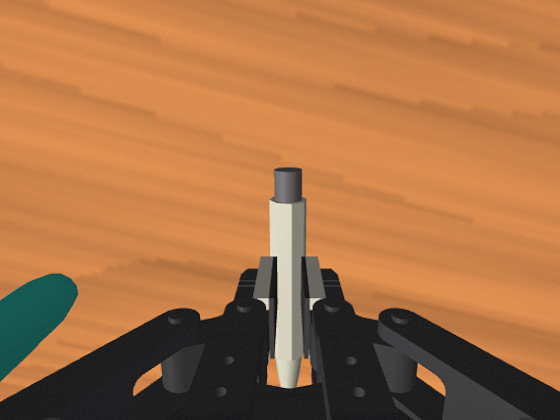

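View pics/d4c.png

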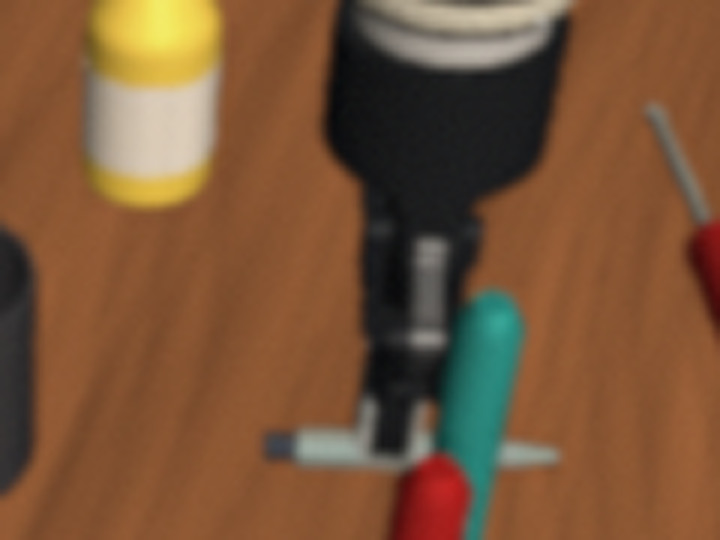

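The opening is 10 mm with 14 N upward, so the tips are on the punch's upper bevels and still too high. I'll open and go lower.

```bash
python3 -m creep '[[[0,0,0.01],[0,0,0],0.7],[[0,0,0.01],[0,0,0],0.7],[[0,0,0.0],[0,0,0],0.7],[[0,0,-0.01],[0,0,0],0.7],[[0,0,-0.02],[0,0,0],0.7],[[0,0,-0.02],[0,0,0],0.7]]' 40
python3 -m creep '[[[0,0,-0.007],[0,0,0],0.7],[[0,0,-0.013],[0,0,0],0.7],[[0,0,-0.013],[0,0,0],0.7]]' 40
python3 - <<'E'
from h import *
im,s=grab("wrist","w5.png"); print(s["gripper_width"],s["position"],s["wrist_force"])
b,_=grab("side","d5.png"); crop(b,280,60,400,150,"d5c.png")
E
```

```text
time: 6.18
position: [0.4635, -0.2788, -0.0191]
tcp_rot: [-0.0, 0.993, 0.12, -0.0]
wrist_force: [0.4, -0.4, 0.2]
gripper_width: 0.304
time: 6.55
position: [0.4638, -0.279, -0.022]
tcp_rot: [0.0, 0.993, 0.12, -0.0]
wrist_force: [-0.8, -0.1, 4.9]
gripper_width: 0.302
0.30209220259672614 [ 0.46383695 -0.27896033 -0.02196736] [-0.839403   -0.08931081  4.89058111]
d5c.png x6 off 280 60
```

View pics/d5c.png

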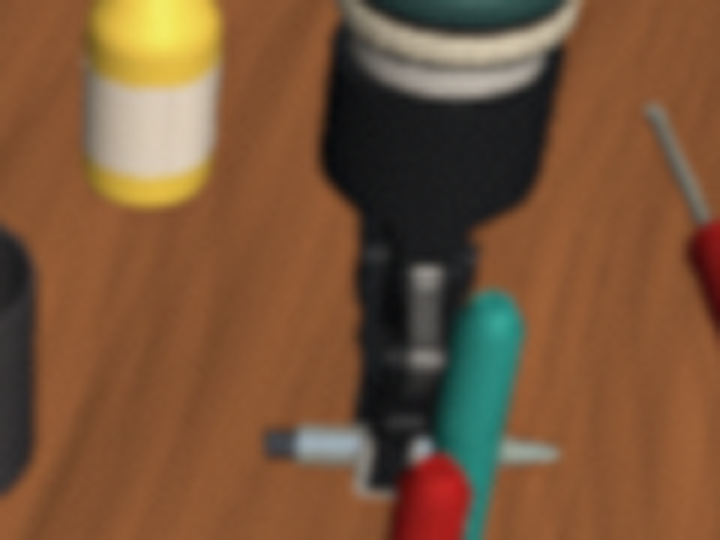

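View pics/w5.png

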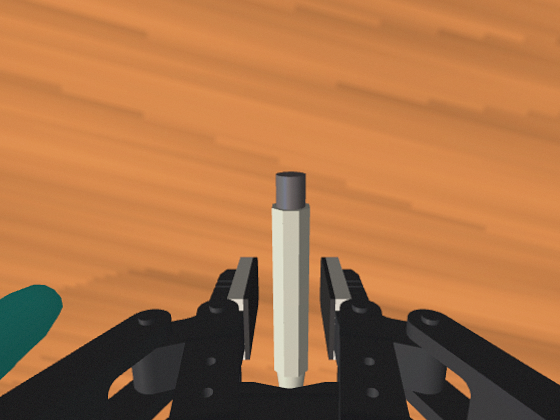

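Light bench contact (5 N) at reported z = −0.022 with the fingers 26 mm apart. So the fingertips are about 20 mm short of the reported TCP, and I'll allow for that from here. I'll raise about 3.5 mm and close.

```bash
python3 -m creep '[[[0,0,0.017],[0,0,0],0.7],[[0,0,0.017],[0,0,0],0.75],[[0,0,0.017],[0,0,0],0.85],[[0,0,0.017],[0,0,0],1],[[0,0,0.017],[0,0,0],1],[[0,0,0.017],[0,0,0],1]]' 50
python3 -m creep '[[[0,0,0.03],[0,0,0],1],[[0,0,0.06],[0,0,0],1],[[0,0,0.06],[0,0,0],1]]' 50
python3 - <<'E'
from h import *
im,s=grab("wrist","w6.png"); print(s["gripper_width"],s["position"],s["wrist_force"])
b,_=grab("side","d6.png"); crop(b,280,60,400,150,"d6c.png")
E
```

```text
time: 7.4
position: [0.4639, -0.2791, -0.0171]
tcp_rot: [0.0, 0.993, 0.12, 0.0]
wrist_force: [-0.5, 0.7, 4.5]
gripper_width: 0.139
time: 7.78
position: [0.4643, -0.2793, 0.0015]
tcp_rot: [0.0, 0.993, 0.12, 0.001]
wrist_force: [0.3, -0.7, -1.0]
gripper_width: 0.142
0.14192704696853156 [ 0.46434288 -0.27925003  0.00145554] [ 0.28317859 -0.70332004 -1.01404406]
d6c.png x6 off 280 60
```

View pics/w6.png

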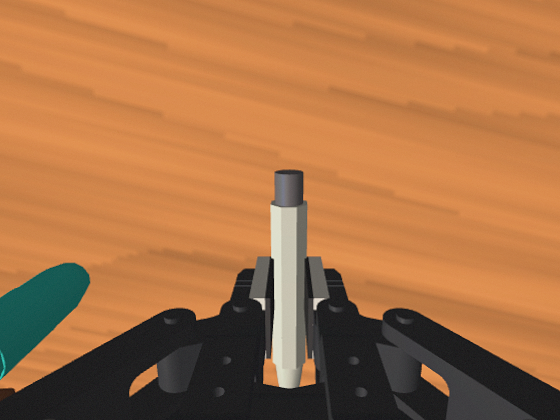

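View pics/d6c.png

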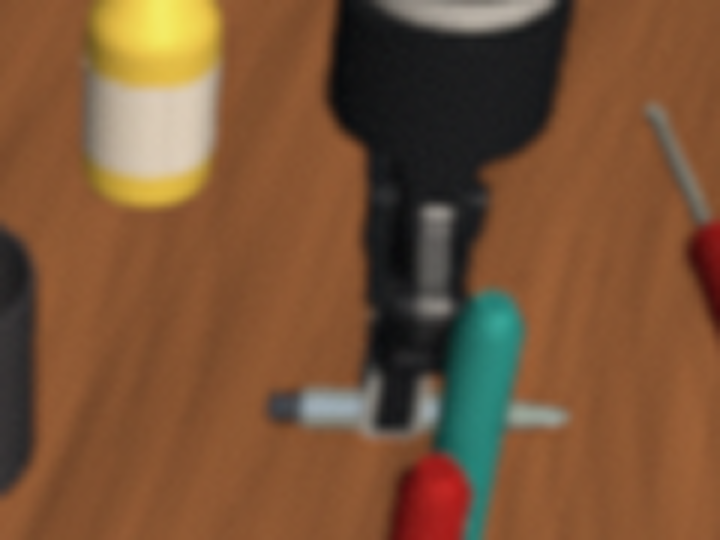

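Lifted level and held: opening 12 mm, no slip seen. I'll lift, turn by about +76° and carry it to the white box.

```bash
python3 -m creep '[[[0,0,0.15],[0,0,0],1],[[0,0,0.3],[0,0,0],1],[[0,0,0.45],[0,0,0.3],1],[[0,0,0.6],[0,0,0.6],1],[[0,0,0.6],[0,0,0.884],1],[[0,0,0.6],[0,0,0.884],1]]' 50
python3 -m creep '[[[0.1,0.15,0],[0,0,0.3],1],[[0.2,0.3,0],[0,0,0.6],1],[[0.32,0.47,0],[0,0,0.884],1],[[0.43,0.63,0],[0,0,0.884],1],[[0.54,0.78,0],[0,0,0.884],1],[[0.633,0.938,0],[0,0,0.884],1],[[0.633,0.938,0],[0,0,0.884],1]]'
python3 -m creep '[[[0,0,-0.1],[0,0,0.3],1],[[0,0,-0.2],[0,0,0.6],1],[[0,0,-0.2],[0,0,0.884],1],[[0,0,-0.2],[0,0,0.884],1],[[0,0,-0.2],[0,0,0.884],1]]'
python3 - <<'E'
from h import *
im,s=grab("wrist","w7.png"); print(s["gripper_width"],s["position"],s["tcp_rot"])
b,_=grab("scene","s7.png")
E
```

```text
time: 8.62
position: [0.4634, -0.2789, 0.1806]
tcp_rot: [-0.0, 0.943, 0.333, -0.0]
wrist_force: [-0.6, -0.2, -2.0]
gripper_width: 0.139
time: 9.5
position: [0.654, 0.0094, 0.1789]
tcp_rot: [-0.002, 0.845, 0.535, 0.0]
wrist_force: [-0.9, -1.1, -1.1]
gripper_width: 0.141
time: 10.12
position: [0.6535, 0.0018, 0.1204]
tcp_rot: [0.0, 0.71, 0.704, -0.0]
wrist_force: [-0.2, 0.3, -1.1]
gripper_width: 0.143
0.14320995042555532 [0.65353712 0.00178606 0.1204308 ] [ 3.55876343e-05  7.10278388e-01  7.03920840e-01 -2.47021368e-04]
```

View pics/w7.png

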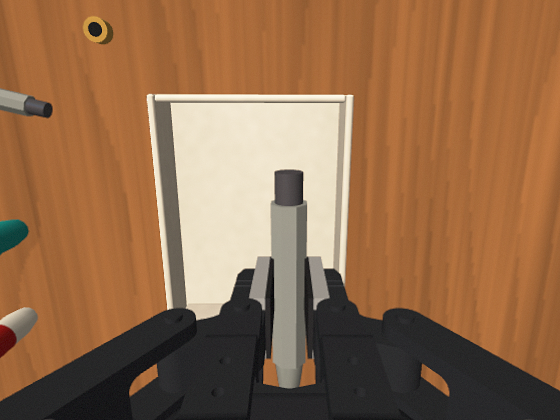

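View pics/s7.png

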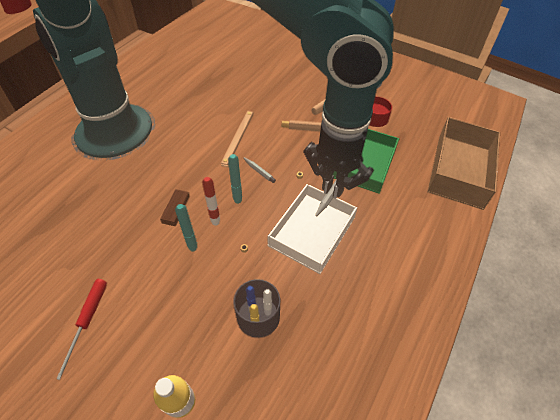

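Wrist view: the punch is held along the box's long way. The box's far rim corners are at (149,96) and (352,96). I'll check the clearance.

```bash
python3 - <<'E'
from h import *
s=read_state();T=wristT(s)
p=plane("wrist",[(149,96),(352,96),(343,250)],.04,T);print(p)
print(plane("wrist",[(289,172)],.155,T))
E
```

```text
[[ 0.56921418  0.07713171  0.04      ]
 [ 0.69550777  0.07611137  0.04      ]
 [ 0.69306574 -0.02661898  0.04      ]]
[[0.65596967 0.04879692 0.155     ]]
```

```bash
python3 -m creep '[[[0,0,-0.1],[0,0,0],1],[[0,0,-0.2],[0,0,0],1],[[0,0,-0.3],[0,0,0],1],[[0,0,-0.36],[0,0,0],1],[[0,0,-0.4],[0,0,0],1],[[0,0,-0.42],[0,0,0],1],[[0,0,-0.43],[0,0,0],1],[[0,0,-0.437],[0,0,0],1],[[0,0,-0.437],[0,0,0],1]]'
```

```text
time: 11.35
position: [0.6539, 0.0024, -0.0102]
tcp_rot: [0.0, 0.709, 0.705, 0.0]
wrist_force: [-0.5, -0.2, -2.4]
gripper_width: 0.141
```

```bash
python3 -m creep '[[[0,0,-0.004],[0,0,0],1],[[0,0,-0.007],[0,0,0],1],[[0,0,-0.007],[0,0,0],1]]'
```

```text
time: 11.72
position: [0.6539, 0.0024, -0.012]
tcp_rot: [0.0, 0.709, 0.705, 0.0]
wrist_force: [-1.8, -0.8, 4.5]
gripper_width: 0.139
```

Contact with the floor (about 5 N). I'll open a little, rise, and go to punch B.

```bash
python3 -m creep '[[[0,0,0],[0,0,0],0.8],[[0,0,0],[0,0,0],0.7],[[0,0,0],[0,0,0],0.7],[[0,0,0.05],[0,0,0],0.7],[[0,0,0.15],[0,0,0],0.7],[[0,0,0.3],[0,0,0],0.5],[[0,0,0.45],[0,0,0],0.3],[[0,0,0.6],[0,0,0],0],[[0,0,0.6],[0,0,0],0]]'
python3 - <<'E'
from h import *
im,s=grab("wrist","w8.png"); print(s["gripper_width"],s["position"],s["tcp_rot"])
E
```

```text
time: 12.85
position: [0.6566, 0.0031, 0.1732]
tcp_rot: [0.003, 0.709, 0.705, 0.003]
wrist_force: [-0.6, 0.0, 0.4]
gripper_width: 1.002
1.0023064856685442 [0.65655684 0.00310385 0.17317748] [0.00327414 0.70886926 0.70532453 0.00330954]
```

View pics/w8.png

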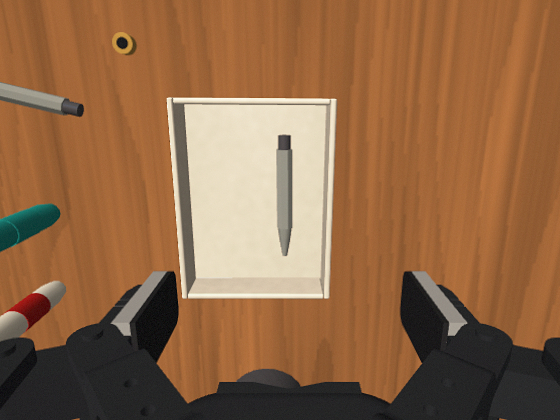

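Punch A lies flat along the box at about (285,195). Now to above punch B.

```bash
python3 -m creep '[[[-0.15,0.06,0],[0,0,0.3],0],[[-0.3,0.12,0],[0,0,0.6],0],[[-0.45,0.17,0],[0,0,0.89],0],[[-0.6,0.22,0],[0,0,0.89],0],[[-0.722,0.259,0],[0,0,0.89],0],[[-0.722,0.259,0],[0,0,0.89],0]]'
python3 -m creep '[[[0,0,0],[0,0,0.35],0],[[0,0,0],[0,0,0.7],0],[[0,0,0],[0,0,0.89],0]]'
python3 -m creep '[[[0,0,0],[0,0,0.35],0],[[0,0,-0.05],[0,0,0.7],0],[[0,0,-0.1],[0,0,0.89],0],[[0,0,-0.1],[0,0,0.89],0],[[0,0,-0.1],[0,0,0.89],0]]'
python3 - <<'E'
from h import *
im,s=grab("wrist","w9.png"); print(s["gripper_width"],s["position"],s["tcp_rot"],s["joint_pos"])
E
```

```text
time: 13.65
position: [0.4341, 0.0804, 0.1668]
tcp_rot: [-0.0, 0.535, 0.845, -0.001]
wrist_force: [0.8, -0.5, -0.8]
gripper_width: 1.001
time: 14.02
position: [0.4377, 0.0797, 0.167]
tcp_rot: [-0.0, 0.335, 0.942, 0.0]
wrist_force: [-0.2, 0.4, 0.1]
gripper_width: 1.001
time: 14.65
position: [0.4376, 0.0802, 0.1376]
tcp_rot: [0.0, 0.121, 0.993, 0.0]
wrist_force: [-0.1, -0.0, 0.3]
gripper_width: 0.995
0.9951467419669543 [0.43759902 0.08017124 0.13757518] [2.72117942e-05 1.21122258e-01 9.92637560e-01 2.68061493e-04] [ 0.53467577  0.381212   -0.92050614  2.10640164  0.40846884  0.83964473
  0.69710285]
```

View pics/w9.png

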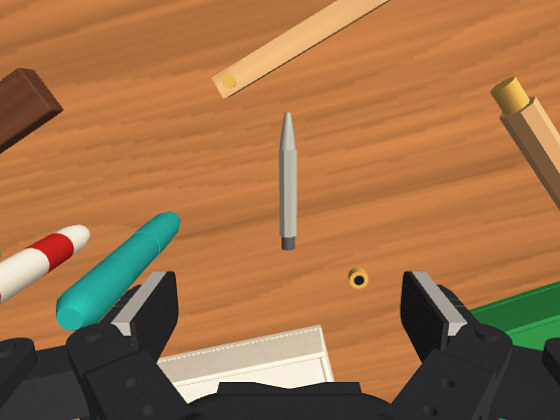

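```bash
python3 - <<'E'
from h import *
s=read_state();T=wristT(s)
p=plane("wrist",[(288.5,113),(288,249)],.007,T); d=p[0]-p[1]; print(p.mean(0),np.linalg.norm(d),np.degrees(np.arctan2(d[1],d[0])))
c=p.mean(0)-d/np.linalg.norm(d)*.008
print("move",(c-s["position"])[:2]/.3,"z",(-.0185-s["position"][2])/.3)
print("nut",plane("wrist",[(358,281)],.003,T))
E
```

```text
[0.43214423 0.08183839 0.007     ] 0.11053597193707342 165.79230141306113
move [ 0.00746635 -0.00114589] z -0.5209091098992019
nut [[0.53100877 0.11992826 0.003     ]]
```

```bash
python3 -m creep '[[[0.007,0,-0.1],[0,0,0],0.3],[[0.007,0,-0.2],[0,0,0],0.6],[[0.007,0,-0.3],[0,0,0],0.65],[[0.007,0,-0.4],[0,0,0],0.65],[[0.007,0,-0.47],[0,0,0],0.65],[[0.007,0,-0.5],[0,0,0],0.65],[[0.007,0,-0.517],[0,0,0],0.65],[[0.007,0,-0.517],[0,0,0],0.65]]'
python3 -m creep '[[[0,0,0],[0,0,0],0.75],[[0,0,0],[0,0,0],0.85],[[0,0,0],[0,0,0],1],[[0,0,0],[0,0,0],1],[[0,0,0],[0,0,0],1]]' 50
```

```text
time: 15.7
position: [0.4396, 0.0802, -0.0173]
tcp_rot: [0.0, 0.12, 0.993, 0.0]
wrist_force: [-0.1, -0.6, -0.6]
gripper_width: 0.354
time: 16.32
position: [0.4397, 0.0801, -0.017]
tcp_rot: [0.001, 0.12, 0.993, -0.0]
wrist_force: [-1.1, -0.8, 5.8]
gripper_width: 0.141
```

```bash
python3 -m creep '[[[0,0,0.05],[0,0,0],1],[[0,0,0.15],[0,0,0],1],[[0,0,0.3],[0,0,0],1],[[0,0,0.45],[0,0,-0.3],1],[[0,0,0.55],[0,0,-0.6],1],[[0,0,0.55],[0,0,-0.89],1],[[0,0,0.55],[0,0,-0.89],1]]'
python3 -m creep '[[[0.1,-0.06,0],[0,0,-0.3],1],[[0.2,-0.12,0],[0,0,-0.6],1],[[0.32,-0.18,0],[0,0,-0.89],1],[[0.43,-0.25,0],[0,0,-0.89],1],[[0.554,-0.317,0],[0,0,-0.89],1],[[0.554,-0.317,0],[0,0,-0.89],1]]'
python3 -m creep '[[[0,0,0],[0,0,-0.3],1],[[0,0,-0.1],[0,0,-0.6],1],[[0,0,-0.1],[0,0,-0.89],1],[[0,0,-0.1],[0,0,-0.89],1],[[0,0,-0.1],[0,0,-0.89],1]]'
python3 - <<'E'
from h import *
im,s=grab("wrist","w10.png"); print(s["gripper_width"],s["position"],s["tcp_rot"])
E
```

```text
time: 17.2
position: [0.4391, 0.08, 0.1482]
tcp_rot: [0.001, 0.335, 0.942, -0.0]
wrist_force: [-1.0, -0.3, -1.7]
gripper_width: 0.139
time: 17.95
position: [0.6068, -0.0171, 0.1462]
tcp_rot: [-0.0, 0.536, 0.844, 0.0]
wrist_force: [-0.7, -0.1, -1.3]
gripper_width: 0.14
time: 18.58
position: [0.6051, -0.0143, 0.1175]
tcp_rot: [-0.0, 0.707, 0.707, 0.0]
wrist_force: [1.2, -0.3, -1.1]
gripper_width: 0.141
0.14081661195260445 [ 0.60510312 -0.01431574  0.11752738] [-1.43015933e-04  7.07477272e-01  7.06736069e-01  1.31088048e-04]
```

View pics/w10.png

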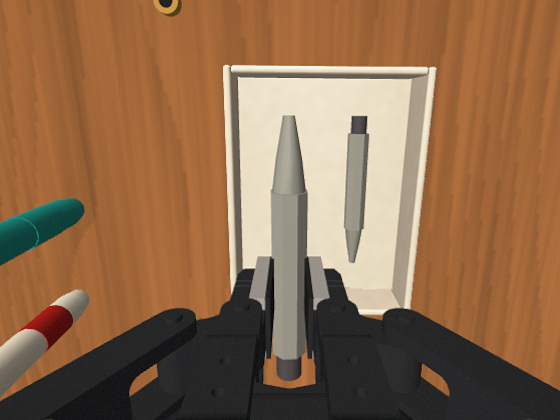

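The view shows the held punch parallel to punch A, which lies at about (356,185), with plenty of room. Lowering.

```bash
python3 -m creep '[[[0,0,-0.1],[0,0,0],1],[[0,0,-0.2],[0,0,0],1],[[0,0,-0.3],[0,0,0],1],[[0,0,-0.36],[0,0,0],1],[[0,0,-0.4],[0,0,0],1],[[0,0,-0.42],[0,0,0],1],[[0,0,-0.43],[0,0,0],1],[[0,0,-0.434],[0,0,0],1],[[0,0,-0.434],[0,0,0],1]]'
```

```text
time: 19.75
position: [0.6059, -0.0148, -0.0119]
tcp_rot: [0.0, 0.709, 0.705, 0.0]
wrist_force: [-1.8, 0.1, 4.4]
gripper_width: 0.142
```

```bash
python3 -m creep '[[[0,0,0],[0,0,0],0.8],[[0,0,0],[0,0,0],0.7],[[0,0,0],[0,0,0],0.7],[[0,0,0.05],[0,0,0],0.7],[[0,0,0.15],[0,0,0],0.7],[[0,0,0.3],[0,0,0],0.5],[[0,0,0.45],[0,0,0],0.3],[[0,0,0.6],[0,0,0],0],[[0,0,0.6],[0,0,0],0]]'
python3 - <<'E'
from h import *
im,s=grab("wrist","w11.png"); print(s["gripper_width"],s["position"])
E
python3 -m creep '[[[-0.1,0.15,0],[0,0,-0.3],0],[[-0.2,0.3,0],[0,0,-0.6],0],[[-0.3,0.47,0],[0,0,-0.75],0],[[-0.4,0.63,0],[0,0,-0.75],0],[[-0.505,0.8,0],[0,0,-0.75],0],[[-0.505,0.986,0],[0,0,-0.75],0],[[-0.505,0.986,0],[0,0,-0.75],0]]'
python3 -m creep '[[[0,0,0],[0,0,-0.35],0],[[0,0,0],[0,0,-0.7],0],[[0,0,0],[0,0,-0.75],0]]'
python3 -m creep '[[[0,0,0],[0,0,-0.35],0],[[0,0,-0.05],[0,0,-0.7],0],[[0,0,-0.1],[0,0,-0.75],0],[[0,0,-0.1],[0,0,-0.75],0],[[0,0,-0.1],[0,0,-0.75],0]]'
python3 - <<'E'
from h import *
im,s=grab("wrist","w12.png"); print(s["gripper_width"],s["position"],s["tcp_rot"],s["joint_pos"])
E
```

```text
time: 20.88
position: [0.6082, -0.0145, 0.1723]
tcp_rot: [0.003, 0.709, 0.705, 0.003]
wrist_force: [0.4, 0.5, -0.7]
gripper_width: 1.0
0.9997357164730123 [ 0.60817474 -0.01451955  0.17233028]
time: 21.8
position: [0.4516, 0.2855, 0.1666]
tcp_rot: [-0.001, 0.826, 0.564, -0.0]
wrist_force: [-0.4, -0.9, 0.0]
gripper_width: 0.999
time: 22.18
position: [0.4537, 0.2794, 0.1663]
tcp_rot: [0.001, 0.918, 0.396, -0.001]
wrist_force: [0.5, -0.3, -0.0]
gripper_width: 0.998
time: 22.8
position: [0.4539, 0.2808, 0.1371]
tcp_rot: [-0.0, 0.976, 0.22, -0.0]
wrist_force: [0.5, 0.0, -0.3]
gripper_width: 0.999
0.9986949477661533 [0.45393799 0.28084811 0.13708036] [-4.83333142e-05  9.75591894e-01  2.19591508e-01 -1.51585881e-04] [-0.28822373  0.40266774 -0.40244964  1.92965084  0.20559799  0.84923426
 -1.92643533]
```

View pics/w11.png

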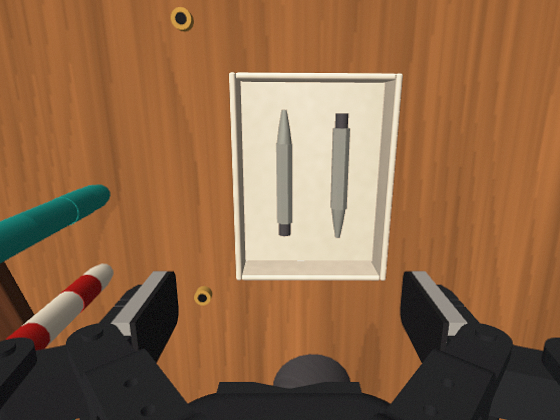

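View pics/w12.png

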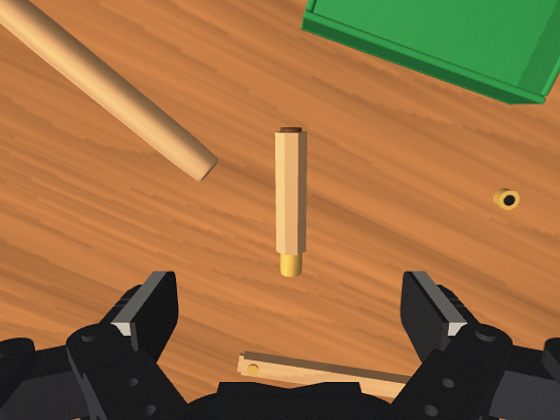

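Both punches lie side by side in the box. The handle runs from (290,130) to (291,276), aligned with the jaws. I'll also check where the hammer end at (212,168) is.

```bash
python3 - <<'E'
from h import *
s=read_state();T=wristT(s)
p=plane("wrist",[(291,130),(291,275)],.012,T); d=p[1]-p[0]; print(p.mean(0),np.linalg.norm(d),np.degrees(np.arctan2(d[1],d[0])))
u=d/np.linalg.norm(d);c=p.mean(0)-u*.008
print("move",(c-s["position"])[:2]/.3)
h=plane("wrist",[(210,172)],.01,T)[0]-c; print("hammer along",h@u,"across",h@[-u[1],u[0],0])
b=plane("wrist",[(303,15)],.04,T); print(b)
E
```

```text
[0.44824799 0.27588429 0.012     ] 0.11951832455093642 -154.65630806143184
move [ 0.00450631 -0.00551957]
hammer along -0.01949116224289048 across -0.06343686829125983
[[0.57086871 0.32576601 0.04      ]]
```

```bash
python3 -m creep '[[[0.005,-0.006,-0.1],[0,0,0],0.3],[[0.005,-0.006,-0.2],[0,0,0],0.45],[[0.005,-0.006,-0.3],[0,0,0],0.45],[[0.005,-0.006,-0.4],[0,0,0],0.45],[[0.005,-0.006,-0.47],[0,0,0],0.45],[[0.005,-0.006,-0.5],[0,0,0],0.45],[[0.005,-0.006,-0.512],[0,0,0],0.45],[[0.005,-0.006,-0.512],[0,0,0],0.45]]'
python3 -m creep '[[[0,0,0],[0,0,0],0.6],[[0,0,0],[0,0,0],0.7],[[0,0,0],[0,0,0],0.85],[[0,0,0],[0,0,0],1],[[0,0,0],[0,0,0],1],[[0,0,0],[0,0,0],1]]' 40
```

```text
time: 23.85
position: [0.4558, 0.2794, -0.0159]
tcp_rot: [-0.0, 0.976, 0.219, 0.0]
wrist_force: [-0.1, -0.5, 0.1]
gripper_width: 0.547
time: 24.6
position: [0.4558, 0.2793, -0.0158]
tcp_rot: [-0.0, 0.976, 0.219, 0.0]
wrist_force: [-0.6, 0.0, 5.8]
gripper_width: 0.27
```

```bash
python3 -m creep '[[[0,0,0.05],[0,0,0],1],[[0,0,0.15],[0,0,0],1],[[0,0,0.3],[0,0,0],1],[[0,0,0.45],[0,0,0.3],1],[[0,0,0.52],[0,0,0.6],1],[[0,0,0.52],[0,0,0.834],1],[[0,0,0.52],[0,0,0.834],1]]'
python3 -m creep '[[[0.12,-0.01,0],[0,0,0.3],1],[[0.25,-0.03,0],[0,0,0.6],1],[[0.37,-0.04,0],[0,0,0.834],1],[[0.5,-0.06,0],[0,0,0.834],1],[[0.62,-0.07,0],[0,0,0.834],1],[[0.62,-0.07,0],[0,0,0.834],1]]'
python3 -m creep '[[[0,0,0],[0,0,0.3],1],[[0,0,-0.05],[0,0,0.6],1],[[0,0,-0.07],[0,0,0.834],1],[[0,0,-0.07],[0,0,0.834],1],[[0,0,-0.07],[0,0,0.834],1]]'
python3 - <<'E'
from h import *
im,s=grab("wrist","w13.png"); print(s["gripper_width"],s["position"],s["tcp_rot"])
E
```

```text
time: 25.48
position: [0.4554, 0.2788, 0.1403]
tcp_rot: [0.0, 0.91, 0.415, 0.0]
wrist_force: [0.6, -0.4, -0.1]
gripper_width: 0.265
time: 26.22
position: [0.6434, 0.2563, 0.1383]
tcp_rot: [0.0, 0.805, 0.593, -0.0]
wrist_force: [-0.5, 0.1, -1.3]
gripper_width: 0.27
time: 26.85
position: [0.6409, 0.2584, 0.1188]
tcp_rot: [0.0, 0.664, 0.748, -0.0]
wrist_force: [-0.1, -0.6, -0.8]
gripper_width: 0.264
0.26417215708321223 [0.64094365 0.25841173 0.11881839] [ 1.81424759e-06  6.63814467e-01  7.47897287e-01 -1.13113974e-05]
```

View pics/w13.png

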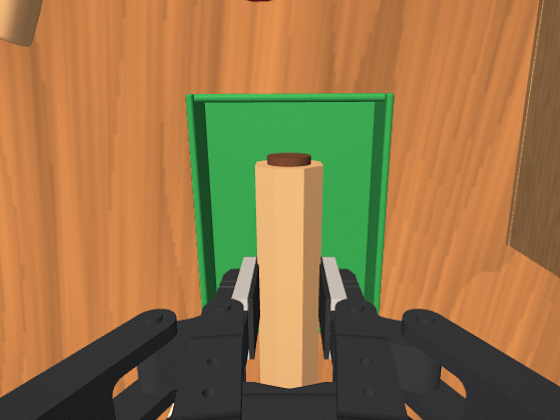

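The handle is centred in the bin and aligned with its long way. Lowering.

```bash
python3 -m creep '[[[0,0,-0.1],[0,0,0],1],[[0,0,-0.2],[0,0,0],1],[[0,0,-0.3],[0,0,0],1],[[0,0,-0.36],[0,0,0],1],[[0,0,-0.4],[0,0,0],1],[[0,0,-0.415],[0,0,0],1],[[0,0,-0.425],[0,0,0],1],[[0,0,-0.43],[0,0,0],1],[[0,0,-0.43],[0,0,0],1]]'
```

```text
time: 28.02
position: [0.6417, 0.2582, -0.0101]
tcp_rot: [0.0, 0.663, 0.749, 0.0]
wrist_force: [-0.4, 0.5, -0.6]
gripper_width: 0.27
```

```bash
python3 -m creep '[[[0,0,-0.003],[0,0,0],1],[[0,0,-0.005],[0,0,0],1],[[0,0,-0.005],[0,0,0],1]]'
```

```text
time: 28.4
position: [0.6417, 0.2582, -0.0107]
tcp_rot: [0.0, 0.663, 0.749, 0.0]
wrist_force: [-1.9, -1.4, 5.9]
gripper_width: 0.265
```

Floor contact. Releasing, then up and over to the marker.

```bash
python3 -m creep '[[[0,0,0],[0,0,0],0.65],[[0,0,0],[0,0,0],0.5],[[0,0,0],[0,0,0],0.5],[[0,0,0.05],[0,0,0],0.5],[[0,0,0.2],[0,0,0],0.5],[[0,0,0.4],[0,0,0],0.3],[[0,0,0.6],[0,0,0],0],[[0,0,0.85],[0,0,-0.2],0],[[0,0,0.85],[0,0,-0.244],0],[[0,0,0.85],[0,0,-0.244],0]]'
python3 - <<'E'
from h import *
im,s=grab("wrist","w14.png"); print(s["gripper_width"],s["position"])
E
python3 -m creep '[[[-0.08,-0.2,0],[0,0,0],0],[[-0.16,-0.4,0],[0,0,0],0],[[-0.25,-0.6,0],[0,0,0],0],[[-0.35,-0.8,0],[0,0,0],0],[[-0.45,-0.95,0],[0,0,0],0],[[-0.6,-0.95,0],[0,0,0],0],[[-0.706,-0.95,0],[0,0,0],0],[[-0.706,-0.95,0],[0,0,0],0]]'
python3 - <<'E'
from h import *
im,s=grab("wrist","w15.png"); print(s["gripper_width"],s["position"],s["tcp_rot"])
a,_=grab("side","d15.png"); crop(a,270,70,430,230,"d15c.png")
a,_=grab("scene","s15.png"); crop(a,150,130,310,250,"s15c.png")
E
```

```text
time: 29.65
position: [0.6416, 0.2584, 0.2448]
tcp_rot: [0.001, 0.707, 0.707, 0.001]
wrist_force: [-1.0, 0.8, -1.7]
gripper_width: 0.998
0.9981718097886432 [0.64164048 0.25835126 0.24475647]
time: 30.7
position: [0.4266, -0.0277, 0.2415]
tcp_rot: [-0.001, 0.708, 0.706, -0.002]
wrist_force: [0.3, 0.2, 0.2]
gripper_width: 1.002
1.0021519884556112 [ 0.42664981 -0.02769201  0.24150027] [-0.00091666  0.70783467  0.70637536 -0.00175693]
d15c.png x3 off 270 70
s15c.png x5 off 150 130
```

View pics/w14.png

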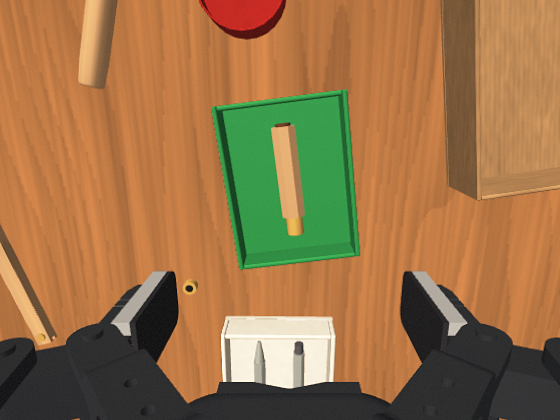

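View pics/w15.png

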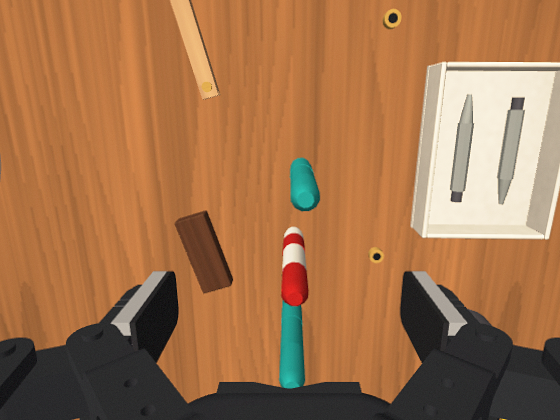

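View pics/d15c.png

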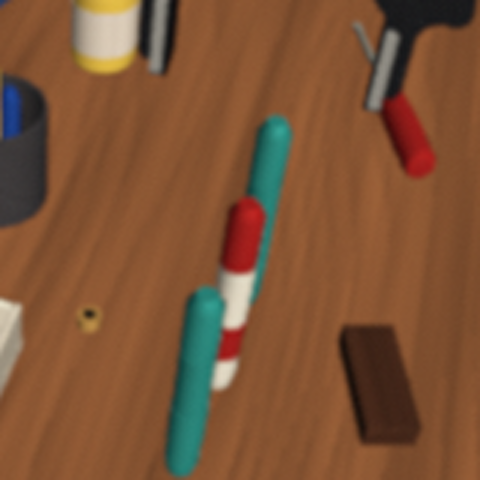

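View pics/s15c.png

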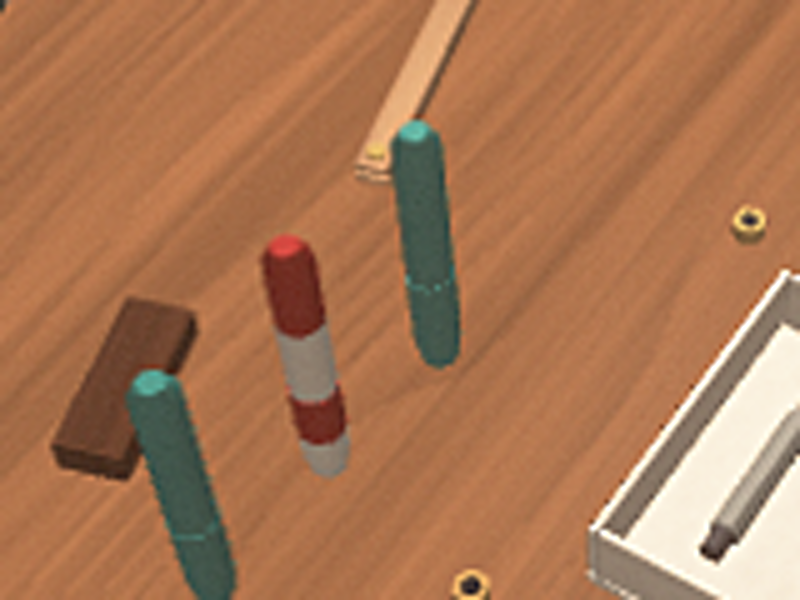

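Handle is in the green bin. The marker's cap top is at about (295,294) and its foot at (293,230) in the wrist view.

```bash
python3 - <<'E'
from h import *
im=cv2.imread("pics/w15.png"); s=read_state();T=wristT(s); p=s["position"]; print(p)
hsv=cv2.cvtColor(im,cv2.COLOR_BGR2HSV)
m=(((hsv[...,0]<6)|(hsv[...,0]>174))&(hsv[...,1]>170)&(hsv[...,2]>80)).astype(np.uint8)
n,l,st,c=cv2.connectedComponentsWithStats(m)
for i in range(1,n):
    if st[i,4]>100: print(st[i],c[i])
top=plane("wrist",[(295,292)],.148,T)[0];foot=plane("wrist",[(292.5,232)],.003,T)[0]
print("top",top,"foot",foot,"move",(top-p)[:2]/.3,(foot-p)[:2]/.3)
E
```

```text
[ 0.42990651 -0.02696686  0.24241912]
[283 234  22  16 186] [293.16666667 239.8172043 ]
[281 263  27  43 969] [294.23323013 284.20123839]
top [ 0.43608069 -0.09492999  0.148     ] foot [ 0.43539575 -0.09657316  0.003     ] move [ 0.02058058 -0.22654377] [ 0.01829747 -0.232021  ]
```

```bash
python3 -m creep '[[[0.005,-0.1,0],[0,0,0],0],[[0.005,-0.2,0],[0,0,0],0],[[0.005,-0.238,0],[0,0,0],0],[[0.005,-0.238,0],[0,0,0],0],[[0.005,-0.238,0],[0,0,0],0],[[0.005,-0.238,0],[0,0,0],0]]'
python3 - <<'E'
from h import *
im,s=grab("wrist","w16.png"); print(s["gripper_width"],s["position"],s["tcp_rot"]);T=wristT(s)
print(proj("wrist",[[.4315,-.0985,.15],[.4315,-.0985,0],[.4315,-.0985,.105]],T))
hsv=cv2.cvtColor(im,cv2.COLOR_BGR2HSV)
m=(((hsv[...,0]<6)|(hsv[...,0]>174))&(hsv[...,1]>170)&(hsv[...,2]>80)).astype(np.uint8)
n,l,st,c=cv2.connectedComponentsWithStats(m)
for i in range(1,n):
    if st[i,4]>100: print(st[i],c[i])
E
```

```text
time: 31.6
position: [0.4312, -0.0973, 0.243]
tcp_rot: [0.0, 0.707, 0.707, 0.0]
wrist_force: [-0.1, 0.2, 0.1]
gripper_width: 1.002
1.002325983505644 [ 0.43122659 -0.09732021  0.24302358] [4.70185898e-06 7.06862508e-01 7.07350966e-01 7.76470303e-05]
[[286.79262358 207.78289355]
 [287.535082   171.56206689]
 [287.08803264 193.37466053]]
[274 184  29  37 859] [287.73573923 202.08614668]
[194 366  25  31 530] [206.21132075 380.67924528]
```

View pics/w16.png

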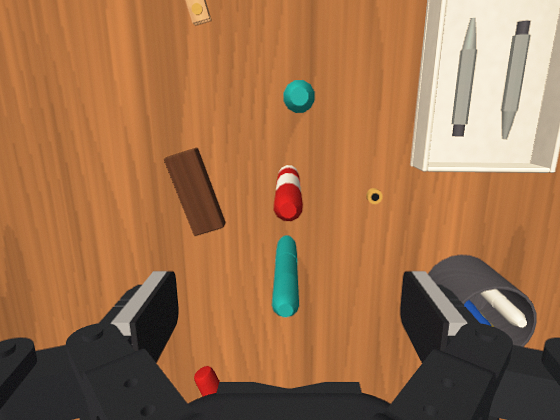

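```bash
python3 -m creep '[[[0.001,-0.003,-0.1],[0,0,0],0.1],[[0.001,-0.003,-0.2],[0,0,0],0.2],[[0.001,-0.003,-0.3],[0,0,0],0.3],[[0.001,-0.003,-0.4],[0,0,0],0.4],[[0.001,-0.003,-0.46],[0,0,0],0.4],[[0.001,-0.003,-0.49],[0,0,0],0.4],[[0.001,-0.003,-0.49],[0,0,0],0.4],[[0.001,-0.003,-0.49],[0,0,0],0.4]]'
python3 - <<'E'
from h import *
im,s=grab("wrist","w17.png"); print(s["gripper_width"],s["position"],s["wrist_force"])
a,_=grab("side","d17.png"); crop(a,270,20,430,220,"d17c.png")
E
```

```text
time: 32.65
position: [0.432, -0.0993, 0.0967]
tcp_rot: [0.001, 0.707, 0.707, 0.0]
wrist_force: [-0.3, -0.0, 1.0]
gripper_width: 0.598
0.5984813304232087 [ 0.4320425  -0.09926423  0.09672158] [-0.33500592 -0.04514955  0.95121416]
d17c.png x3 off 270 20
```

View pics/w17.png

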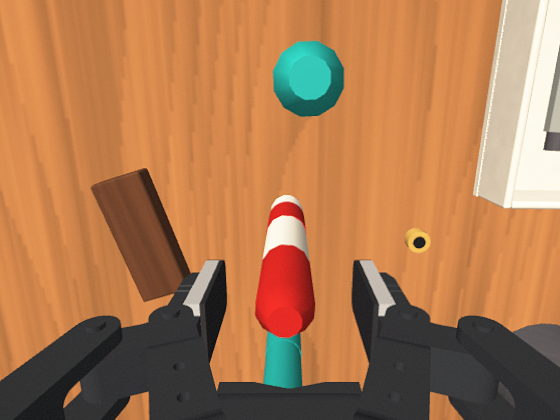

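View pics/d17c.png

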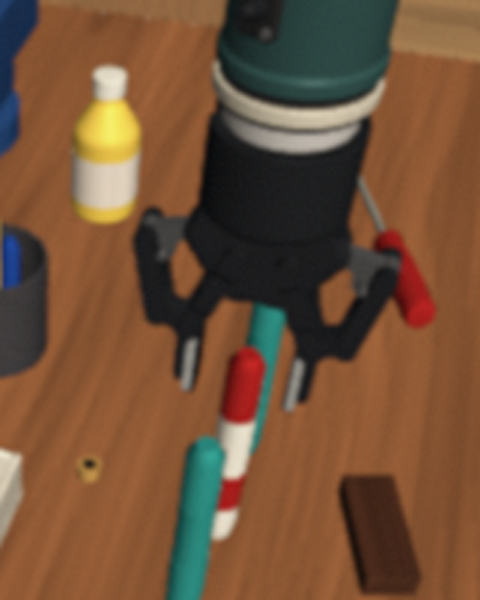

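The marker is centred between the jaws (column 286 against 288 midway), with the pads on the upper cap. Closing gently.

```bash
python3 -m creep '[[[0,0,0],[0,0,0],0.5],[[0,0,0],[0,0,0],0.6],[[0,0,0],[0,0,0],0.65],[[0,0,0],[0,0,0],0.7],[[0,0,0],[0,0,0],0.75],[[0,0,0],[0,0,0],0.85],[[0,0,0],[0,0,0],1],[[0,0,0],[0,0,0],1],[[0,0,0],[0,0,0],1]]' 30
python3 -m creep '[[[0,0,0.03],[0,0,0],1],[[0,0,0.06],[0,0,0],1],[[0,0,0.06],[0,0,0],1]]' 50
python3 - <<'E'
from h import *
im,s=grab("wrist","w18.png"); print(s["gripper_width"],s["position"],s["wrist_force"])
a,_=grab("side","d18.png"); crop(a,270,20,430,220,"d18c.png")
a,_=grab("scene","s18.png"); crop(a,150,110,310,250,"s18c.png")
E
```

```text
time: 33.88
position: [0.4314, -0.0993, 0.0961]
tcp_rot: [0.0, 0.707, 0.707, -0.0]
wrist_force: [-0.7, 0.6, 2.6]
gripper_width: 0.247
time: 34.25
position: [0.4321, -0.0994, 0.1149]
tcp_rot: [0.001, 0.708, 0.707, 0.0]
wrist_force: [-0.2, 0.1, -0.3]
gripper_width: 0.238
0.2382501049598636 [ 0.43210504 -0.09941701  0.11487113] [-0.16143229  0.10975321 -0.34734736]
d18c.png x3 off 270 20
s18c.png x4 off 150 110
```

View pics/d18c.png

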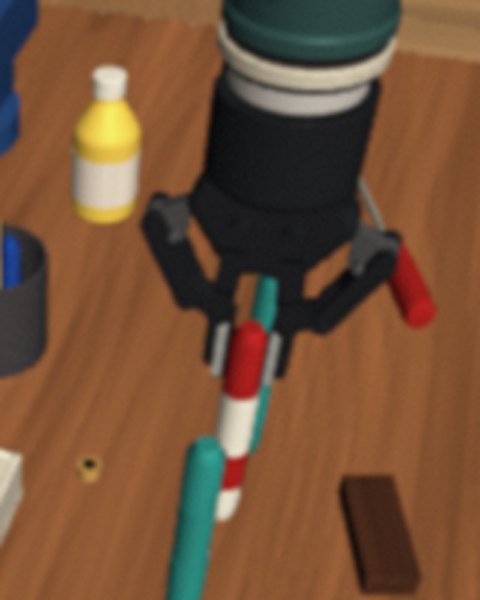

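View pics/s18c.png

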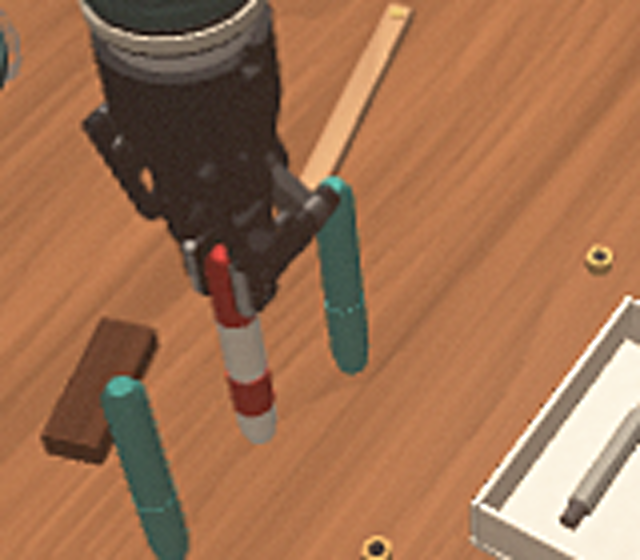

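View pics/w18.png

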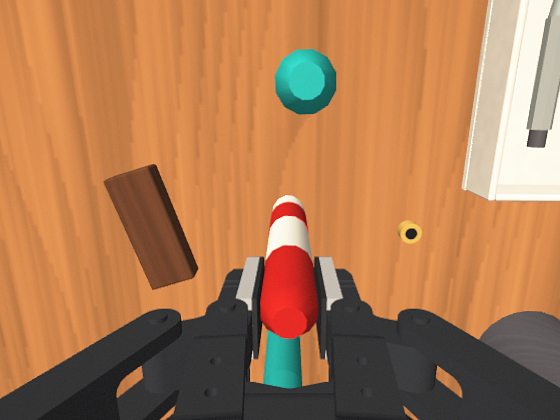

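Held by the cap and upright, foot about 18 mm up. I'll lift it above the decoys, then carry it to the pot.

```bash
python3 -m creep '[[[0,0,0.1],[0,0,0],1],[[0,0,0.22],[0,0,0],1],[[0,0,0.34],[0,0,0],1],[[0,0,0.46],[0,0,0],1],[[0,0,0.55],[0,0,0],1],[[0,0,0.55],[0,0,0],1],[[0,0,0.55],[0,0,0],1]]'
python3 -m creep '[[[0.1,-0.07,0],[0,0,0],1],[[0.2,-0.14,0],[0,0,0],1],[[0.32,-0.22,0],[0,0,0],1],[[0.44,-0.3,0],[0,0,0],1],[[0.56,-0.38,0],[0,0,0],1],[[0.67,-0.455,0],[0,0,0],1],[[0.67,-0.455,0],[0,0,0],1],[[0.67,-0.455,-0.05],[0,0,0],1],[[0.67,-0.455,-0.1],[0,0,0],1],[[0.67,-0.455,-0.1],[0,0,0],1]]'
python3 - <<'E'
from h import *
im,s=grab("wrist","w19.png"); print(s["gripper_width"],s["position"],s["wrist_force"])
a,_=grab("side","d19.png"); crop(a,210,20,330,150,"d19c.png")
a,_=grab("scene","s19.png"); crop(a,190,180,340,350,"s19c.png")
E
```

```text
time: 35.28
position: [0.4307, -0.0992, 0.278]
tcp_rot: [-0.001, 0.707, 0.707, -0.0]
wrist_force: [-0.4, -0.7, -0.4]
gripper_width: 0.241
time: 36.52
position: [0.6307, -0.2352, 0.2469]
tcp_rot: [-0.002, 0.707, 0.707, -0.001]
wrist_force: [0.4, -0.6, -0.0]
gripper_width: 0.244
0.24434613825865284 [ 0.63068335 -0.23515264  0.24687886] [ 0.43459969 -0.58735281 -0.02176126]
d19c.png x4 off 210 20
s19c.png x3 off 190 180
```

View pics/d19c.png

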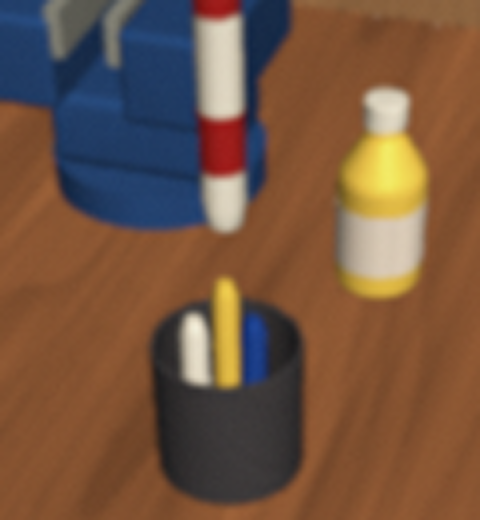

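View pics/s19c.png

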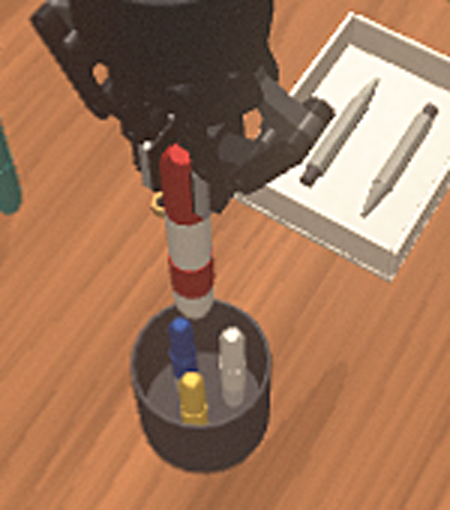

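View pics/w19.png

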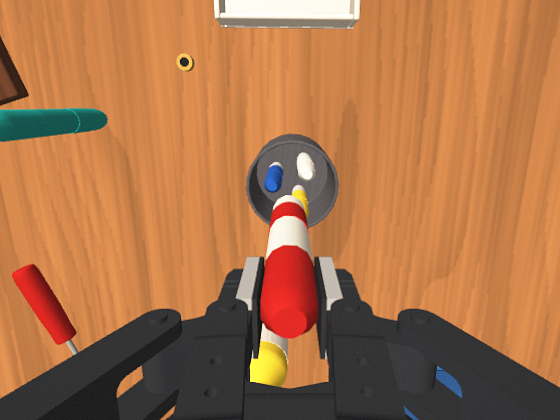

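```bash
python3 - <<'E'
from h import *
s=read_state(); print(s["position"])
print("foot",tri((254.8,283),(266.2,75.5)))
B,Y,W=np.array([[.6147,-.2291],[.6398,-.2552],[.6444,-.22]])
A=2*np.array([Y-B,W-B]);c=np.linalg.solve(A,[Y@Y-B@B,W@W-B@B]);print("equi",c,[np.linalg.norm(c-p) for p in(B,Y,W)])
# wrist w19
T=np.eye(4);T=wristT(dict(position=np.array([.63068,-.23515,.24688]),tcp_rot=s["tcp_rot"]))
print("w pot sides",plane("wrist",[(247.5,185),(338,185)],.08,T),"top edge",plane("wrist",[(292,135)],.08,T))
print("tops blue,white",plane("wrist",[(273,187),(306,175),(299,189)],.1,T))
E
```

```text
[ 0.63241749 -0.2356669   0.24956917]
foot (array([ 0.63200919, -0.23729078,  0.15010313]), np.float64(0.0014740594197232772))
equi [ 0.6331918  -0.23643586] [np.float64(0.01989375109180319), np.float64(0.019893751091804315), np.float64(0.01989375109180326)]
w pot sides [[ 0.59537024 -0.23534295  0.08      ]
 [ 0.67665587 -0.23556285  0.08      ]] top edge [[ 0.63535072 -0.19131902  0.08      ]]
tops blue,white [[ 0.61910834 -0.2329184   0.1       ]
 [ 0.64690087 -0.22272977  0.1       ]
 [ 0.64109453 -0.2347057   0.1       ]]
```

The foot sits 1–2 mm from the middle of the three stubs, with a gap of about 12.4 mm around it. A tiny correction, then down slowly.

```bash
python3 -m creep '[[[0.004,0.003,-0.05],[0,0,0],1],[[0.004,0.003,-0.1],[0,0,0],1],[[0.004,0.003,-0.13],[0,0,0],1],[[0.004,0.003,-0.15],[0,0,0],1],[[0.004,0.003,-0.17],[0,0,0],1],[[0.004,0.003,-0.19],[0,0,0],1],[[0.004,0.003,-0.2],[0,0,0],1],[[0.004,0.003,-0.21],[0,0,0],1],[[0.004,0.003,-0.22],[0,0,0],1]]' 60
python3 - <<'E'
from h import *
im,s=grab("wrist","w20.png"); print(s["gripper_width"],s["position"],s["wrist_force"])
a,_=grab("side","d20.png"); b,_=grab("scene","s20.png");
x=cv2.resize(a[40:150,220:320],None,fx=4,fy=4);y=cv2.resize(b[220:350,200:300],None,fx=4,fy=4)
cv2.imwrite("pics/j20.png",np.hstack([x,y[:440]]))
E
```

```text
time: 37.8
position: [0.6337, -0.2349, 0.183]
tcp_rot: [0.0, 0.707, 0.707, 0.0]
wrist_force: [-0.1, -0.5, -1.6]
gripper_width: 0.235
0.23451577772874418 [ 0.63373475 -0.23485108  0.18302337] [-0.12864825 -0.50278457 -1.58803308]
```

View pics/j20.png

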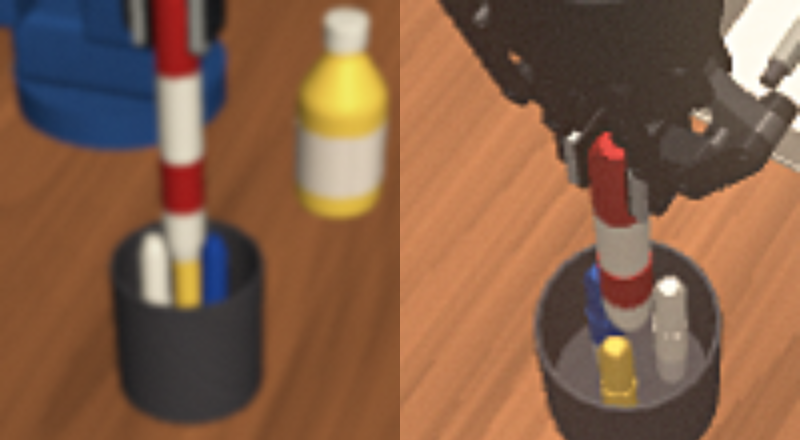

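View pics/w20.png

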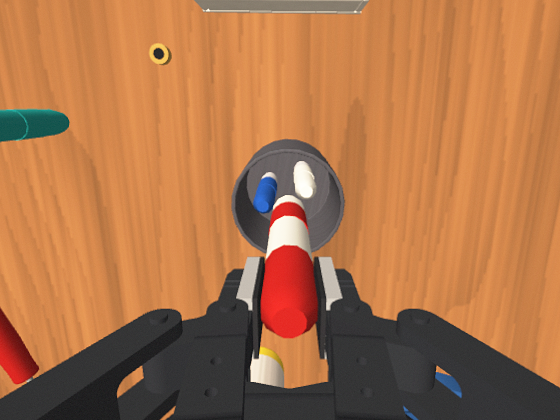

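The foot is now about 15 mm below the stub tops, between blue, white and yellow, with no contact force. Continuing slowly.

```bash
python3 -m creep '[[[0,0,-0.015],[0,0,0],1],[[0,0,-0.03],[0,0,0],1],[[0,0,-0.045],[0,0,0],1],[[0,0,-0.06],[0,0,0],1],[[0,0,-0.075],[0,0,0],1],[[0,0,-0.09],[0,0,0],1],[[0,0,-0.105],[0,0,0],1],[[0,0,-0.12],[0,0,0],1],[[0,0,-0.13],[0,0,0],1]]' 60
python3 -m creep '[[[0,0,-0.015],[0,0,0],1],[[0,0,-0.03],[0,0,0],1],[[0,0,-0.045],[0,0,0],1],[[0,0,-0.06],[0,0,0],1],[[0,0,-0.075],[0,0,0],1],[[0,0,-0.09],[0,0,0],1],[[0,0,-0.1],[0,0,0],1],[[0,0,-0.11],[0,0,0],1],[[0,0,-0.11],[0,0,0],1]]' 60
python3 - <<'E'
from h import *
s=read_state(); print(s["gripper_width"],s["position"],s["wrist_force"])
a,_=grab("side","d21.png"); b,_=grab("scene","s21.png");
x=cv2.resize(a[40:150,220:320],None,fx=4,fy=4);y=cv2.resize(b[220:350,200:300],None,fx=4,fy=4)
cv2.imwrite("pics/j21.png",np.hstack([x,y[:440]]))
E
```

```text
time: 39.08
position: [0.6335, -0.2348, 0.1436]
tcp_rot: [-0.0, 0.708, 0.707, -0.0]
wrist_force: [-0.2, -0.3, -0.1]
gripper_width: 0.237
time: 40.2
position: [0.6334, -0.2348, 0.1107]
tcp_rot: [-0.0, 0.707, 0.707, -0.0]
wrist_force: [-0.0, 0.2, -0.2]
gripper_width: 0.237
0.2366612808927003 [ 0.63343654 -0.23480057  0.11072922] [-0.01968168  0.15303064 -0.20287089]
```

View pics/j21.png

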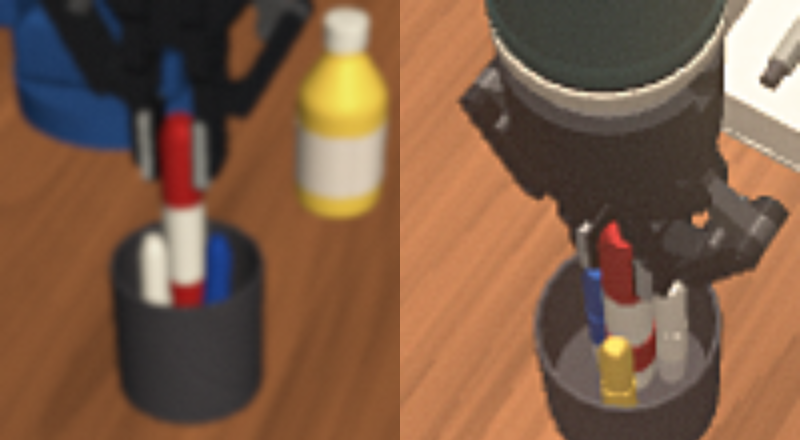

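Foot is about 10 mm above the pot's bottom and the stubs are barely disturbed. Last part, down to contact.

```bash
python3 -m creep '[[[0,0,-0.01],[0,0,0],1],[[0,0,-0.02],[0,0,0],1],[[0,0,-0.028],[0,0,0],1],[[0,0,-0.033],[0,0,0],1],[[0,0,-0.036],[0,0,0],1],[[0,0,-0.036],[0,0,0],1]]' 60
```

```text
time: 41.05
position: [0.6336, -0.2349, 0.1003]
tcp_rot: [0.0, 0.708, 0.707, 0.0]
wrist_force: [0.1, -0.4, 0.1]
gripper_width: 0.237
```

```bash
python3 -m creep '[[[0,0,-0.003],[0,0,0],1],[[0,0,-0.006],[0,0,0],1],[[0,0,-0.006],[0,0,0],1]]' 60
```

```text
time: 41.42
position: [0.6342, -0.2351, 0.1002]
tcp_rot: [0.001, 0.708, 0.707, 0.0]
wrist_force: [-3.0, 1.1, 8.7]
gripper_width: 0.231
```

On the bottom (9 N up). I'll ease off slightly, open slowly and rise.

```bash
python3 -m creep '[[[0,0,0.004],[0,0,0],1],[[0,0,0.004],[0,0,0],0.75],[[0,0,0.004],[0,0,0],0.7],[[0,0,0.004],[0,0,0],0.65],[[0,0,0.004],[0,0,0],0.5],[[0,0,0.004],[0,0,0],0.4],[[0,0,0.004],[0,0,0],0.4]]' 30
python3 -m creep '[[[0,0,0.05],[0,0,0],0.4],[[0,0,0.12],[0,0,0],0.4],[[0,0,0.25],[0,0,0],0.4],[[0,0,0.4],[0,0,0],0.4],[[0,0,0.6],[0,0,0],0.2],[[-0.3,0.2,0.6],[0,0,0],0],[[-0.5,0.4,0.6],[0,0,0],0],[[-0.5,0.6,0.6],[0,0,0],0],[[-0.5,0.6,0.6],[0,0,0],0]]'
python3 - <<'E'
from h import *
im,s=grab("wrist","w22.png"); print(s["gripper_width"],s["position"],s["time"])
a,_=grab("side","d22.png"); b,_=grab("scene","s22.png")
x=cv2.resize(a[40:150,220:320],None,fx=4,fy=4);y=cv2.resize(b[240:350,200:300],None,fx=4,fy=4)
cv2.imwrite("pics/j22.png",np.hstack([x,y]))
E
```

```text
time: 42.3
position: [0.6336, -0.2348, 0.0995]
tcp_rot: [-0.0, 0.707, 0.707, -0.0]
wrist_force: [-0.0, 0.0, 0.2]
gripper_width: 0.599
time: 43.42
position: [0.4827, -0.0528, 0.2816]
tcp_rot: [0.002, 0.707, 0.707, 0.0]
wrist_force: [0.3, 0.3, 0.8]
gripper_width: 1.003
1.0033781127290775 [ 0.48271122 -0.05278465  0.28157088] 43.425
```

View pics/s22.png

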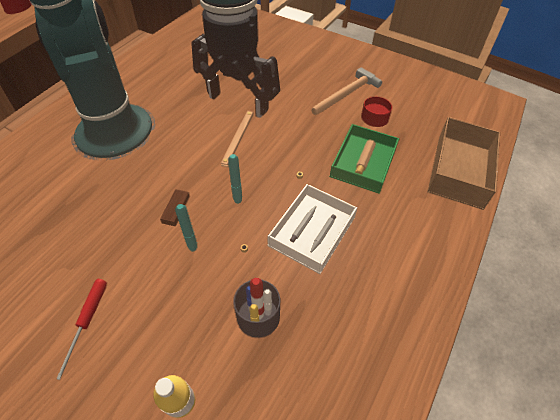

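View pics/d22.png

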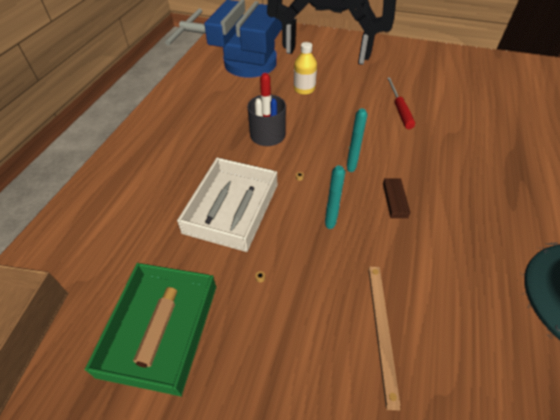

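View pics/j22.png

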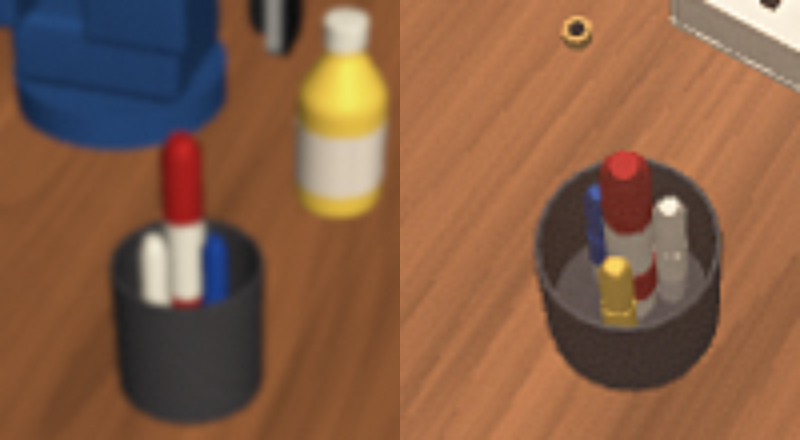

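Everything is in place: the marker stands upright in the pot among the three stubs, both punches are in the white box and the handle is in the green bin. One numeric check and a short settling hold, then I'll hand in.

```bash
python3 -m creep '[[[0,0,0],[0,0,0],0],[[0,0,0],[0,0,0],0],[[0,0,0],[0,0,0],0],[[0,0,0],[0,0,0],0]]'
python3 - <<'E'
from h import *
sd=lambda x,y:(220+x/4-.5,40+y/4-.5); sc=lambda x,y:(200+(x-400)/4-.5,240+y/4-.5)
print("marker top",tri(sc(625,163),sd(181,140)))
for n in("scene","side"):
    im=cv2.imread("pics/s22.png" if n=="scene" else "pics/d22.png")
    g=cv2.absdiff(im,camera(n)); print(n,"change below arm",(g.max(2)[130:]>40).sum())
E
python3 - <<'E'
from bench import *
print(sign_off())
E
```

```text
time: 44.08
position: [0.4837, -0.0552, 0.2794]
tcp_rot: [-0.0, 0.708, 0.706, -0.0]
wrist_force: [-0.1, 0.9, -0.8]
gripper_width: 1.002
marker top (array([ 0.63278132, -0.23372212,  0.15442123]), np.float64(0.0003139409825078558))
scene change below arm 0
side change below arm 0
the job is handed in; nothing more can be done
None
```

The job is done and handed in at about 44 s of the 131 s allowed; no verdict was reported.

- **Punches and handle:** Both punches lie side by side, flat and lengthwise in the white box. The handle lies lengthwise in the green bin.
- **Tall marker:** It stands upright on the pot's bottom among the three short markers, which all stayed in. I lowered each thing to light contact (under 10 N) before releasing it.

**Last checks:**
- The marker's top is at (0.633, −0.234, 0.154), about 2 mm from the pot's axis and at the height expected with its foot on the bottom.
- The two fixed cameras showed no movement between the last two looks, and the gripper was clear of everything.
- I checked the punches and handle by eye in those pictures, not by measuring them again.

**One disagreement:** The fingertips ended about 20 mm short of the reported TCP, so the first close on punch A went above it. The second caught only its upper edges, with 14 N upward. I found the offset by touching the bench lightly, and every later grasp held first time.

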